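Set the bath niche in order: refill the rose case and line up the nailbrushes

TASK

Get the bath niche ready for guests: slide the rose case's lid fully open to its stop, pour all the bath pearls from the white cup into the case, slide the lid fully shut and leave the empty cup standing upright on its coaster. Also nudge the nailbrushes, at any time, into one straight, even row, each centred and square on its own inlaid mark, starting at the mark nearest the rose case with no mark skipped; slide them over the tiles without picking them up, as their bristles drip. Leave the pump bottle, the pill box and the soap holder where they are, and let go of everything.

Things in the scene. Friction and masses are not known exactly. Their poses are not given: they have to be found in the camera images.
- row: five oblong marks inlaid flush in the tiled niche floor, side by side along the row's y axis at 70 mm centres, each 100 mm (along the row's x) by 54 mm. Origin: centre of the middle mark (mark 2), at floor height z = 0. Fixed, but elsewhere and turned a little at each start
- mark0 (a point): centre of mark 0 of the row, on the floor; this end of the row is nearest the rose case
- mark1 (a point): centre of mark 1 of the row, on the floor
- mark3 (a point): centre of mark 3 of the row, on the floor
- mark4 (a point): centre of mark 4 of the row, on the floor; the far end
- brush0: wooden nailbrush, bristles down, 80 mm (its x) by 40 mm (its y) by 25 mm, carrying a grip ridge along x, 56 mm long, 16 mm wide, from z = 25 to 49 mm. 90 g, all alike; 3 to 5 of them are present. Origin: centre of the underside, z up
- brush1: wooden nailbrush, bristles down, 80 mm (its x) by 40 mm (its y) by 25 mm, carrying a grip ridge along x, 56 mm long, 16 mm wide, from z = 25 to 49 mm. 90 g, all alike; 3 to 5 of them are present. Origin: centre of the underside, z up
- brush2: wooden nailbrush, bristles down, 80 mm (its x) by 40 mm (its y) by 25 mm, carrying a grip ridge along x, 56 mm long, 16 mm wide, from z = 25 to 49 mm. 90 g, all alike; 3 to 5 of them are present. Origin: centre of the underside, z up
- brush3: wooden nailbrush, bristles down, 80 mm (its x) by 40 mm (its y) by 25 mm, carrying a grip ridge along x, 56 mm long, 16 mm wide, from z = 25 to 49 mm. 90 g, all alike; 3 to 5 of them are present. Origin: centre of the underside, z up
- brush4: wooden nailbrush, bristles down, 80 mm (its x) by 40 mm (its y) by 25 mm, carrying a grip ridge along x, 56 mm long, 16 mm wide, from z = 25 to 49 mm. 90 g, all alike; 3 to 5 of them are present. Origin: centre of the underside, z up
- case: rose plastic case, fixed, 120 x 120 x 55 mm outside, walls 4 mm, floor 4 mm, open-topped under its sliding lid. Origin: centre of the underside, z up
- case_lid (a joint): travel of the case's lid in m: 0 = fully shut, 0.10 = fully open at its stop; opens towards the case's own -y. The 122 x 122 x 6 mm lid lies on the rim, top at 61 mm over the floor; needs about 2 N
- lid_grip (a point): middle of the upright grip ridge on the lid's centre: 60 mm long along the case's x, 14 mm wide along its y (the sliding direction), rising from 61 to 85 mm above the floor; this point is at 75 mm. Moves with the lid
- coaster: black round rubber coaster, 100 mm across, 4 mm thick, fixed. Origin: centre of its underside
- cup: white square toothbrush cup without handle, 62 x 62 mm (flat sides facing its x and y), 95 mm tall, wall 3 mm, 120 g, standing on the coaster with the pearls in it. Origin: centre of the underside, z up along its axis
- pearl0_center (a point): centre of a blue bath pearl, a hard ball 24 mm across, 10 g; six in the cup at the start
- pearl1_center (a point): centre of a blue bath pearl, a hard ball 24 mm across, 10 g; six in the cup at the start
- pearl2_center (a point): centre of a blue bath pearl, a hard ball 24 mm across, 10 g; six in the cup at the start
- pearl3_center (a point): centre of a blue bath pearl, a hard ball 24 mm across, 10 g; six in the cup at the start
- pearl4_center (a point): centre of a blue bath pearl, a hard ball 24 mm across, 10 g; six in the cup at the start
- pearl5_center (a point): centre of a blue bath pearl, a hard ball 24 mm across, 10 g; six in the cup at the start
- pump_bottle: green glass bottle with white pump, 68 mm across, 183 mm tall; bystander. Origin: centre of the underside
- pill_box: round plastic pill box, white with blue lid, 76 mm across, 30 mm tall; bystander. Origin: centre of the underside
- soap_holder: chrome soap holder with a bar of soap, 85 x 120 mm, 46 mm tall, fixed; bystander. Origin: centre of the underside

How it is judged:
On the way, in this order (a step that is already met when the one before it is completed fails the run):
1. the lid is slid fully open (value of joint case_lid above 0.092 m), for 0.1 s.
2. all six pearls are in the case (x of pearl0_center in the frame of case between -0.058 and 0.058 m and y of pearl0_center in the frame of case between -0.058 and 0.058 m and z of pearl0_center in the frame of case between 0 and 0.055 m and x of pearl1_center in the frame of case between -0.058 and 0.058 m and y of pearl1_center in the frame of case between -0.058 and 0.058 m and z of pearl1_center in the frame of case between 0 and 0.055 m and x of pearl2_center in the frame of case between -0.058 and 0.058 m and y of pearl2_center in the frame of case between -0.058 and 0.058 m and z of pearl2_center in the frame of case between 0 and 0.055 m and x of pearl3_center in the frame of case between -0.058 and 0.058 m and y of pearl3_center in the frame of case between -0.058 and 0.058 m and z of pearl3_center in the frame of case between 0 and 0.055 m and x of pearl4_center in the frame of case between -0.058 and 0.058 m and y of pearl4_center in the frame of case between -0.058 and 0.058 m and z of pearl4_center in the frame of case between 0 and 0.055 m and x of pearl5_center in the frame of case between -0.058 and 0.058 m and y of pearl5_center in the frame of case between -0.058 and 0.058 m and z of pearl5_center in the frame of case between 0 and 0.055 m), for 0.2 s.
3. the lid is slid fully shut over the pearls (all of step 2 and value of joint case_lid below 0.006 m), for 0.2 s.
At the end, for the whole second after the job is handed in: All pearls in the case, lid shut to 6 mm; cup upright on the coaster, centres within 22 mm; every nailbrush flat, within 14 mm of a mark's centre and 0.16 rad of its direction; occupied marks run without a gap from mark 0; all at rest (all of step 3 and horizontal distance between cup and coaster below 0.022 m and angle between cup's own z axis and vertical below 0.1 rad and z of cup in the frame of coaster below 0.012 m and linear speed of each of cup, brush0, brush1, brush2, brush3, brush4 below 0.02 m/s and horizontal distance between any of brush0, brush1, brush2, brush3, brush4 and mark0 below 0.014 m and horizontal distance between any of brush0, brush1, brush2, brush3, brush4 and mark1 below 0.014 m and horizontal distance between any of brush0, brush1, brush2, brush3, brush4 and row below 0.014 m and (horizontal distance between any of brush0, brush1, brush2, brush3, brush4 and mark3 below 0.014 m or not (horizontal distance between any of brush0, brush1, brush2, brush3, brush4 and mark4 below 0.014 m)) and (horizontal distance between brush0 and mark0 below 0.014 m or horizontal distance between brush0 and mark1 below 0.014 m or horizontal distance between brush0 and row below 0.014 m or horizontal distance between brush0 and mark3 below 0.014 m or horizontal distance between brush0 and mark4 below 0.014 m) and (horizontal distance between brush1 and mark0 below 0.014 m or horizontal distance between brush1 and mark1 below 0.014 m or horizontal distance between brush1 and row below 0.014 m or horizontal distance between brush1 and mark3 below 0.014 m or horizontal distance between brush1 and mark4 below 0.014 m) and (horizontal distance between brush2 and mark0 below 0.014 m or horizontal distance between brush2 and mark1 below 0.014 m or horizontal distance between brush2 and row below 0.014 m or horizontal distance between brush2 and mark3 below 0.014 m or horizontal distance between brush2 and mark4 below 0.014 m) and (horizontal distance between brush3 and mark0 below 0.014 m or horizontal distance between brush3 and mark1 below 0.014 m or horizontal distance between brush3 and row below 0.014 m or horizontal distance between brush3 and mark3 below 0.014 m or horizontal distance between brush3 and mark4 below 0.014 m) and (horizontal distance between brush4 and mark0 below 0.014 m or horizontal distance between brush4 and mark1 below 0.014 m or horizontal distance between brush4 and row below 0.014 m or horizontal distance between brush4 and mark3 below 0.014 m or horizontal distance between brush4 and mark4 below 0.014 m) and angle between the x axis of each of brush0, brush1, brush2, brush3, brush4 and the x axis of row, either way round below 0.16 rad and angle between each of brush0, brush1, brush2, brush3, brush4's own z axis and vertical below 0.12 rad); the robot touches nothing.
It fails at once if a nailbrush is picked up (more than 25 mm off the tiles) (height (world z) of any of brush0, brush1, brush2, brush3, brush4 above 0.025 m).
It fails at once if the pump bottle or the pill box is shifted by more than 30 mm, or the bottle tipped (distance of any of pump_bottle, pill_box from where it was at the start of the episode above 0.03 m or angle between pump_bottle's own z axis and vertical above 0.4 rad).
Of brush0, brush1, brush2, brush3, brush4 only 3 to 5 are there at a start; the rules pass over those that are not, and their reading is None.
At some moment in a run one of brush0, brush1, brush2, brush3, brush4 may be knocked a few centimetres aside while the robot is not near it.
It also fails if it takes over 210 s, if anything falls off the work surface, if the arm or the gripper's body presses on something with over 40 N, if the wrist force passes 120 N, or if a joint passes its speed limit or range.

ROBOT

A 6-joint arm with a two-finger parallel gripper is mounted at the origin on the work surface. World frame = base frame: x ahead of the robot, y to its left, z up, the work surface at z = 0. Lengths are in m, angles in rad, forces in N, time in s.
With the tool pointing down it reaches from about 0.225 to 0.725 m from the base axis. Payload 3.1 kg.
Tool frame: the origin (TCP) lies midway between the tips of the shut fingers; the grasp point (between the pads) lies 19 mm behind it; z points along the fingers, y is the line along which they close (so a half turn about z gives the same grasp; the last joint's range is limited). The gripper opens to 85 mm and grips with 20 to 120 N. Pads are 22 mm wide; open, the fingers measure 114 mm over their backs; the gripper's body (76 mm by 85 mm) begins 54 mm behind the grasp point. The pads swing forward as they close: fully open they stand 13 mm farther back than shut.
Start: joints at [-1.241, 0.048, 0.099, 1.622, 0, 1.443], TCP at [0.232, -0.471, 0.231] pointing down, gripper open.
Joint ranges: [-2.91, 2.91], [-0.99, 1.94], [-1.21, 1.42], [-2.12, 2.29], [-1.49, 1.47], [-3.14, 3.14]. Speed limits (rad/s): [2.79, 2.79, 3.14, 3.14, 3.14, 3.14].

INTERFACE

Orientations are given as [roll, pitch, yaw] about the fixed x, y, z axes, in that order (R = Rz(yaw) Ry(pitch) Rx(roll)).
In Python, from workcell import get_obs, grab_frame, camera_params, close_job gives the robot as it stands. The module is installed in compiled form; this text tells all that it offers.
- The arm moves only by the shell command python3 -m pendant 'ROWS' [FORCE]. ROWS is JSON, one flat list of numbers, 5 for each row, row after row: the shift along the world's x, y, z in cm, then the turn about the world's z in degrees, then the finger opening in cm, from 0 to 8.54. A call has 1 to 10 rows; each row shifts and turns the commanded pose from where the row before left it; what a row does not reach is not made up. A row lasts 1/10 s, in which the tool goes at most 50 mm and 8.59 degrees, less where a joint would pass 70% of its speed; a pose out of reach is approached as far as the arm can. A call with a gripper value outside its range is refused whole. The fingers move at their own pace and stop on an object; FORCE is the grip in N (left out, the last holds). Time passes only in rows, so rows that do not move let the fingers close. It gives the time, the measured TCP pose, the force, the opening and the grip force at its end, in the units of the state.
- get_obs(): the state, without advancing time (a new reading comes with each control period).
- grab_frame(name): name is "scene" or "top"; returns the picture (420x560x3 uint8, red, green, blue); there is no depth.
- camera_params(name): a dict with "fx", "fy", "cx", "cy" (pixels), "D" ([k1, k2, p1, p2, k3] as OpenCV has them; the pictures are not rectified), "R" (3x3) and "t" (3): a world point X has camera coordinates R X + t. Camera axes: x right, y down, z forward; pixel columns grow to the right and rows downward; lengths in m; the calibration is good to about 2 mm. A picture is of the moment at which its call begins. camera_params takes no time and is no camera call.
- close_job(): hands the job in; it is judged then, once.
The state is a dict: "t": time; "joint_pos": joint angles; "qd": joint speeds; "tau": joint torques, N m; "eef_pos": TCP position; "orientation": TCP orientation; "ft_force": force on the tool from outside, world axes, zero at the start; "torque": the same for the moment, N m; "width": finger opening in m; "finger_force": force on a finger pad.
Only numpy, scipy, OpenCV 4.12 (cv2) and the standard library are available. Lean on these libraries where they do the work, as an engineer would, in place of code of your own. Each camera call takes 0.05 s, during which the arm holds its last target. There are 200 camera calls.

## Working session

There is one attempt and no reset: what is moved stays moved. The work goes in short steps, Python scripts to look and compute and a shell command to move; the robot and the scene stay as the last step left them, time stands still between calls to the robot, and variables do not carry over. Pictures are saved under pics/ and viewed, at most 14 in all, crops included, and the job is handed in when it is done.

```bash
mkdir -p pics; python3 - <<'E'
from workcell import *
import cv2
for n in("scene","top"):
    f=grab_frame(n); cv2.imwrite(f"pics/{n}0.png",f[:,:,::-1]); p=camera_params(n); print(n,p)
print(get_obs())
E
```

```text
scene {'fx': 430.5230703569927, 'fy': 430.5230703569927, 'cx': 283.5915400159927, 'cy': 218.1117686114081, 'D': array([-0.12506256,  0.        ,  0.        ,  0.        ,  0.        ]), 'R': array([[-0.42917527,  0.90319202, -0.00726301],
       [ 0.52905633,  0.24486129, -0.81249145],
       [-0.73205737, -0.35254378, -0.58292787]]), 't': array([ 0.27693729, -0.25748171,  1.40550298])}
top {'fx': 501.128232109114, 'fy': 501.128232109114, 'cx': 276.03141884736834, 'cy': 220.3253396463466, 'D': array([-0.00183038,  0.        ,  0.        ,  0.        ,  0.        ]), 'R': array([[ 1.89148850e-02, -9.99816311e-01,  3.09370808e-03],
       [-9.90678995e-01, -1.91593256e-02, -1.34863074e-01],
       [ 1.34897574e-01, -5.13952084e-04, -9.90859415e-01]]), 't': array([-0.0456685 ,  0.59093861,  1.09964884])}
{'t': 0.1, 'joint_pos': array([-1.24083143e+00,  4.86755992e-02,  9.77234443e-02,  1.62199465e+00,
       -2.03507737e-05,  1.44297046e+00]), 'qd': array([-0.00028432, -0.00182387,  0.00232473,  0.000569  , -0.0009191 ,
       -0.00106791]), 'tau': array([ 2.70194927e-03, -3.39849043e+01,  3.20936251e+01,  1.58335740e-02,
       -9.73978990e-05,  1.08137942e-05]), 'eef_pos': array([ 0.23182038, -0.47042077,  0.2302192 ]), 'orientation': array([-3.13945712e+00, -2.53954476e-04,  4.57790516e-01]), 'ft_force': array([ 0.39419055, -0.33800771, -0.11527062]), 'torque': array([-0.04492962, -0.02143393,  0.00566747]), 'finger_force': 0.0, 'width': 0.08523908467243128}
```

View pics/top0.png

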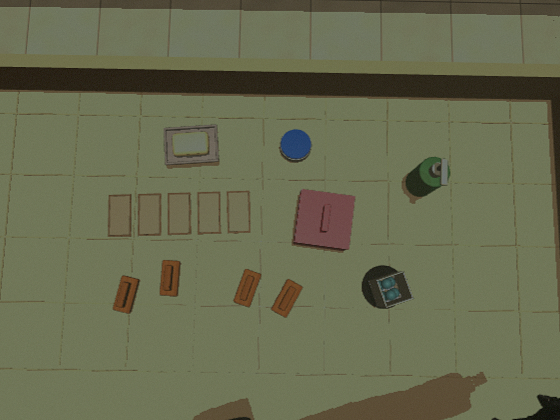

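View pics/scene0.png

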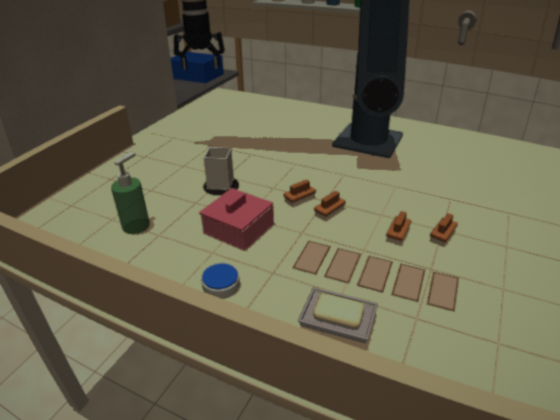

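The top view shows four orange brushes at about (126,294), (170,278), (248,288) and (287,298). The marks run from (238,212), which is mark 0, to (120,215). The rose case is at (325,220), the cup and coaster at (387,288), the pill box at (296,145) and the bottle at (430,175). The scene view shows the same layout.

```bash
cat > h.py <<'E'
import numpy as np, cv2
from workcell import *
def ray(n,uv):
    p=camera_params(n); K=np.array([[p['fx'],0,p['cx']],[0,p['fy'],p['cy']],[0,0,1]])
    x=cv2.undistortPoints(np.float64(uv).reshape(-1,1,2),K,p['D']).reshape(-1,2)
    R=np.array(p['R']);o=-R.T@p['t']
    return o,np.c_[x,np.ones(len(x))]@R
def plane(n,uv,z):
    o,d=ray(n,uv); return (o+d*((z-o[2])/d[:,2])[:,None])[:,:2]
def tri(ua,ub):
    (o,d),(q,e)=ray('top',[ua]),ray('scene',[ub]); d,e=d[0],e[0]
    s=np.linalg.lstsq(np.c_[d,-e],q-o,rcond=None)[0]
    a,b=o+d*s[0],q+e*s[1]; return (a+b)/2,np.linalg.norm(a-b)
def project(n,X):
    p=camera_params(n); K=np.array([[p['fx'],0,p['cx']],[0,p['fy'],p['cy']],[0,0,1]])
    return cv2.projectPoints(np.float64(X).reshape(-1,1,3),cv2.Rodrigues(p['R'])[0],np.array(p['t']),K,p['D'])[0].reshape(-1,2)
def hsv(f): return cv2.cvtColor(f,cv2.COLOR_RGB2HSV)
def blobs(m,amin=60):
    c,_=cv2.findContours(m.astype(np.uint8),cv2.RETR_EXTERNAL,cv2.CHAIN_APPROX_NONE)
    return [k for k in c if cv2.contourArea(k)>amin]
def rect(P):
    (x,y),(w,h),a=cv2.minAreaRect(np.float32(P*1000))
    if w<h: w,h,a=h,w,a+90
    return np.r_[x,y,w,h,(a+90)%180-90].round(1)
E
python3 - <<'E'
from h import *
t=grab_frame('top');s=grab_frame('scene');H=hsv(t);S=hsv(s)
for n,p in dict(brush=(248,280),ridge=(247,288),markin=(209,212),markedge=(198,212),floor=(180,330),case=(310,210),ridgetop=(325,218),coaster=(372,290),cupin=(400,290),pearl=(388,284)).items(): print(n,H[p[1],p[0]])
for n,p in dict(brush=(335,210),mark=(343,265),case=(235,230),lid=(225,212),ridge=(236,202),cup=(218,175),floor=(300,330)).items(): print('s',n,S[p[1],p[0]])
b=cv2.resize(t[180:320,100:420],(800,350),interpolation=cv2.INTER_CUBIC);cv2.imwrite('pics/c1.png',cv2.convertScaleAbs(b,alpha=1.5)[:,:,::-1])
b=cv2.resize(s[140:310,170:470],(800,453),interpolation=cv2.INTER_CUBIC);cv2.imwrite('pics/c2.png',cv2.convertScaleAbs(b,alpha=1.3)[:,:,::-1])
E
```

```text
brush [ 13 169 107]
ridge [ 13 172 110]
markin [ 28  66 112]
markedge [ 17 110  95]
floor [ 37  69 118]
case [  1  96 112]
ridgetop [  0  86 115]
coaster [28 80 48]
cupin [33 60 51]
pearl [ 85  94 103]
s brush [ 16 112  66]
s mark [ 16  87 137]
s case [  0 121  76]
s lid [177 136 141]
s ridge [178 149  70]
s cup [18 62 82]
s floor [ 23  86 146]
```

View pics/c1.png

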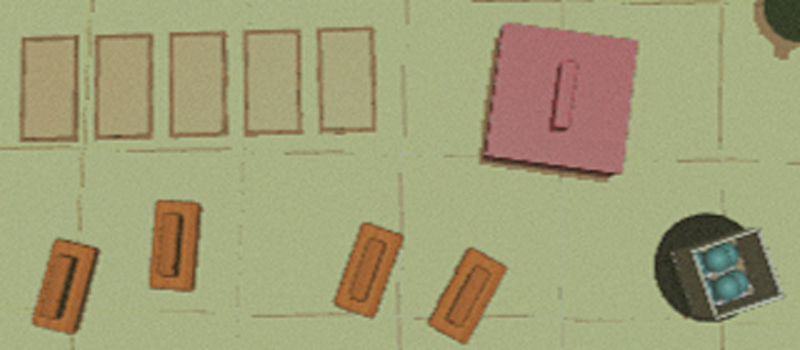

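View pics/c2.png

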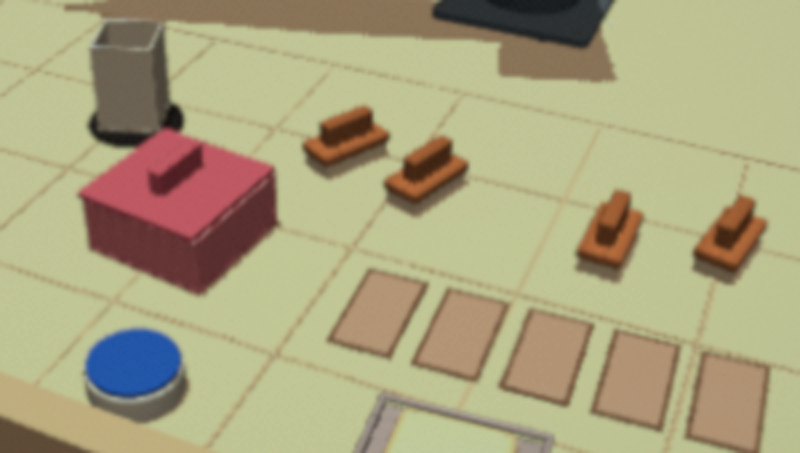

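The crops show the lid corners, the open cup mouth, all the brush bodies and ridges, and the mark outlines clearly. Next I measure them.

```bash
cat > find.py <<'E'
from h import *
def brushes(f,n='top'):
    H=hsv(f); m=(H[...,0]>7)&(H[...,0]<19)&(H[...,1]>140)&(H[...,2]>50); m=cv2.morphologyEx(m.astype(np.uint8),cv2.MORPH_CLOSE,np.ones((3,3)))
    m[:170]=0; m[350:]=0
    return [rect(plane(n,c.reshape(-1,2),.025)) for c in blobs(m,120)]
def marks(f):
    H=hsv(f); m=(H[...,0]<32)&(H[...,1]>45)&(H[...,2]>60); m[:180]=0;m[245:]=0;m[:,:100]=0;m[:,260:]=0
    m=cv2.morphologyEx(m.astype(np.uint8),cv2.MORPH_OPEN,np.ones((5,5)))
    return [rect(plane('top',c.reshape(-1,2),0)) for c in blobs(m,500)]
def lid(f):
    H=hsv(f); m=((H[...,0]<8)|(H[...,0]>172))&(H[...,1]>60)&(H[...,2]>85)
    return [rect(plane('top',c.reshape(-1,2),.061)) for c in blobs(m,800)]
E
python3 - <<'E'
from find import *
t=grab_frame('top')
print('brush',*brushes(t),sep='\n');print('marks',*marks(t),sep='\n');print('lid',*lid(t),sep='\n')
A=lambda p:(np.float64(p)+.5)/2.5+[99.5,179.5]
B=lambda p:(np.float64(p)+.5)/(800/300)+[169.5,139.5]
def x(a,c,b,d):
    L=lambda p,q:np.cross([*p,1],[*q,1]); r=np.cross(L(a,c),L(b,d));return r[:2]/r[2]
print('cup mouth',tri(A(x((692,252),(782,298),(760,230),(718,320))),B(x((92,42),(165,22),(107,20),(157,45)))))
print('cup corners z.095',*plane('top',A([(692,252),(760,230),(782,298),(718,320)]),.095))
print('lid',tri(A(x((505,24),(622,172),(637,40),(487,155))),B(x((80,193),(275,170),(170,130),(195,240)))))
print('lid ridge near end',tri(A((560,130)),B((203,145))),'far',tri(A((568,60)),B((150,175))))
print('brush ridge ends (287)',tri(A((459,297)),B((322,128))),'far',tri(A((482,268)),B((366,108))))
print('mark0',tri(A((346,79)),B((379,312))))
H=hsv(t); m=(H[...,2]<60);m[:255]=0;m[330:]=0;m[:,:350]=0;m[:,420:]=0
c=max(blobs(m),key=cv2.contourArea); print('coaster+cup',rect(plane('top',c.reshape(-1,2),.004)))
q=A([(655,268),(707,213),(662,240),(672,305),(695,320),(668,232),(685,217)]);P=plane('top',q,.004)
s=np.linalg.lstsq(np.c_[2*P,np.ones(len(P))],(P**2).sum(1),rcond=None)[0];print('coaster',s[:2],np.sqrt(s[2]+s[:2]@s[:2]))
E
```

```text
brush
[418.4 -61.2  77.9  38.5 -27.7]
[419.6 302.6  77.9  39.  -12.6]
[439.5  28.9  77.9  38.1 -18.5]
[458.3 204.8  78.4  39.1  -2.2]
marks
[602.7 334.8 101.8  54.4   3.3]
[606.4 265.4 101.2  56.6   2.9]
[610.1 194.7 100.9  56.6   2.8]
[615.7  55.7 100.6  56.8   1.9]
[613.1 125.1 102.1  54.5   2.3]
lid
[ 595.  -141.9  121.7  121.2   83.3]
cup mouth (array([ 0.43909962, -0.28848137,  0.0983738 ]), np.float64(0.0022069804495875654))
cup corners z.095 [ 0.45900573 -0.25079052] [ 0.47877473 -0.30907536] [ 0.42168356 -0.32687258] [ 0.40226364 -0.27234479]
lid (array([ 0.59474887, -0.14189955,  0.05760595]), np.float64(0.0035414853943837488))
lid ridge near end (array([ 0.56268093, -0.1377196 ,  0.07686981]), np.float64(0.00372354314860767)) far (array([ 0.62627874, -0.14750731,  0.08107848]), np.float64(0.004179578983675273))
brush ridge ends (287) (array([ 0.42273874, -0.06848068,  0.03331301]), np.float64(0.03179818137272304)) far (array([ 0.43557147, -0.05558526,  0.0672759 ]), np.float64(0.03729461212722938))
mark0 (array([ 0.6173443 ,  0.05521444, -0.00156868]), np.float64(0.0009644175488609784))
coaster+cup [ 451.7 -270.1   98.6   68.9  -16.2]
coaster [ 0.44728133 -0.28538424] 0.0501253197824198
```

```bash
python3 -m pendant '[3.6,3.3,0,-4,5, 3.6,3.3,0,-4,5, 3.6,3.3,0,-4,5, 3.6,3.3,0,-4,5, 3.6,3.3,0,-4,5, 3.6,3.3,0,-4,5, 3.6,3.3,0,-4,5, 3.6,3.3,0,-4.9,5, 3.6,3.3,0,0,5, 3.6,3.3,0,0,5]' 30; python3 -m pendant '[0,0,0,0,5,0,0,0,0,5]'
```

```text
t: 1.25
eef_pos: [0.5932, -0.1393, 0.2312]
orientation: [3.141, -0.0, -0.116]
ft_force: [0.6, -1.6, -0.1]
width: 0.0504
finger_force: 0.0
t: 1.45
eef_pos: [0.5923, -0.1398, 0.2303]
orientation: [3.141, 0.002, -0.114]
ft_force: [-0.1, 0.0, 1.1]
width: 0.0498
finger_force: 0.0
```

```bash
python3 -m pendant '[0.3,-0.2,-4,0,5, 0,0,-4,0,5, 0,0,-4,0,5, 0,0,-3,0,5, 0,0,-1.5,0,5, 0,0,0,0,5, 0,0,0,0,0.5, 0,0,0,0,0.5, 0,0,0,0,0.5, 0,0,0,0,0.5]' 40; python3 -m pendant '[0,0,0,0,0.5,0,0,0,0,0.5,0,0,0,0,0.5]'; python3 -m pendant '[0.11,1,0,0,0.5, 0.11,1,0,0,0.5,0,0,0,0,0.5,0,0,0,0,0.5]'
```

```text
t: 2.45
eef_pos: [0.5969, -0.1438, 0.0694]
orientation: [3.14, -0.005, -0.117]
ft_force: [-1.4, -0.6, 6.6]
width: 0.0129
finger_force: 41.2
t: 2.75
eef_pos: [0.5968, -0.1438, 0.0694]
orientation: [3.14, -0.005, -0.117]
ft_force: [-1.1, -0.6, 6.5]
width: 0.0126
finger_force: 41.1
t: 3.15
eef_pos: [0.5972, -0.1407, 0.0694]
orientation: [3.106, -0.004, -0.126]
ft_force: [-5.2, -34.0, 1.3]
width: 0.0126
finger_force: 43.7
```

```bash
python3 -m pendant '[-0.2,-2,0,0,0.5, -0.2,-1.5,0,0,0.5, -0.2,-1.5,0,0,0.5, -0.2,-1.5,0,0,0.5, -0.2,-1.5,0,0,0.5, -0.2,-1.5,0,0,0.5, -0.2,-1.5,0,0,0.5,-0.1,-1,0,0,0.5,-0.06,-0.5,0,0,0.5,0,0,0,0,0.5]';python3 -m pendant '[0,0,0,0,0.5,0,0,0,0,0.5]'
```

```text
t: 4.15
eef_pos: [0.5854, -0.2408, 0.0693]
orientation: [-3.126, -0.007, -0.112]
ft_force: [3.3, 17.6, 10.0]
width: 0.0131
finger_force: 42.6
t: 4.35
eef_pos: [0.5854, -0.2408, 0.0693]
orientation: [-3.128, -0.007, -0.112]
ft_force: [4.0, 15.9, 9.7]
width: 0.0131
finger_force: 42.5
```

```bash
python3 -m pendant '[0,0.4,0,0,3, 0,0,0,0,5, 0,0,0,0,5, 0,0,2,0,5, 0,0,4,0,5, 0,0,4,0,5,-2,4,0,-4,5,-2,4,0,-4,5,-2,4,0,-4,5,-2,4,0,0,5]'; python3 -m pendant '[-2,4,0,0,5,-2.4,3.5,0,0,5,-2,3.5,0,0,5,0,0,0,0,4,0,0,0,0,4]'
python3 - <<'E'
from find import *
t=grab_frame('top');print(*brushes(t),'lid',*lid(t),sep='\n');print(get_obs()['eef_pos'],np.degrees(get_obs()['orientation'][2]))
cv2.imwrite('pics/t1.png',t[:,:,::-1])
E
```

```text
t: 5.35
eef_pos: [0.4984, -0.09, 0.1661]
orientation: [-3.135, 0.0, -0.315]
ft_force: [-0.2, 0.5, 0.3]
width: 0.05
finger_force: 0.0
t: 5.85
eef_pos: [0.4224, -0.0273, 0.1664]
orientation: [-3.096, -0.001, -0.256]
ft_force: [0.5, -0.3, -0.0]
width: 0.0402
finger_force: 0.0
[419.8 302.4  78.5  39.  -12.3]
[458.3 204.9  78.2  38.8  -2.4]
lid
[ 588.2 -197.3  204.7  121.5   83.4]
[ 0.4229697  -0.0275165   0.16644855] -14.706778898245608
```

View pics/t1.png

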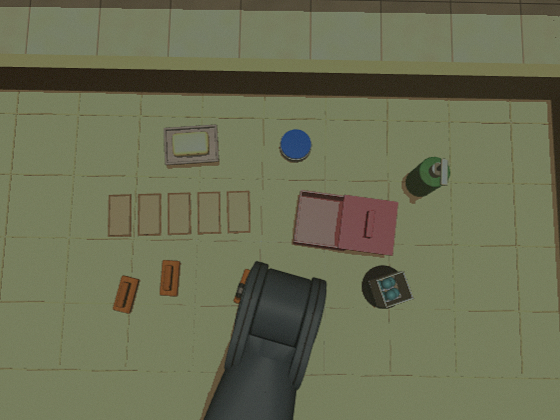

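The lid is open, with its left edge at column 340 and the open tray at columns 297–340. Next is the brush at y = 29 mm.

```bash
python3 -m pendant '[0,0,0,0,4,0,0,0,0,4,0,0,0,0,4]'
```

```text
t: 6.2
eef_pos: [0.4228, -0.0272, 0.1662]
orientation: [-3.096, 0.001, -0.256]
ft_force: [-0.1, 0.3, -0.2]
width: 0.0398
finger_force: 0.0
```

```bash
python3 -m pendant '[0.8,2.8,0,-2,4,0.8,2.8,0,-2,4,0,0,0,0,4,0,0,0,0,4,0,0,0,0,4]'
```

```text
t: 6.7
eef_pos: [0.4252, -0.0189, 0.1664]
orientation: [-3.054, 0.001, -0.267]
ft_force: [0.3, 1.8, 0.5]
width: 0.0397
finger_force: 0.0
```

```bash
python3 -c "
from workcell import *
print(get_obs()['joint_pos'])"; python3 -m pendant '[0.8,2.8,0,0,4,0,0,0,0,4,0,0,0,0,4,0,0,0,0,4]';python3 -c "
from workcell import *
print(get_obs()['joint_pos'])"
```

```text
[-0.26815402 -0.23107667 -0.2915744   1.51131758  0.08755924  3.14062249]
t: 7.1
eef_pos: [0.4291, -0.0068, 0.1664]
orientation: [-3.04, 0.001, -0.247]
ft_force: [0.2, 0.4, -0.3]
width: 0.04
finger_force: 0.0
[-0.24813831 -0.22385122 -0.28641014  1.50948202  0.10133583  3.14058034]
```

Joint 6 is at its limit, so I rotate the tool by half a turn, which gives the same grasp.

```bash
python3 -m pendant '[0,0,0,8,4,0,0,0,8,4,0,0,0,8,4,0,0,0,8,4,0,0,0,8,4,0,0,0,8,4,0,0,0,8,4,0,0,0,8,4,0,0,0,8,4,0,0,0,8,4]'; python3 -m pendant '[0,0,0,8,4,0,0,0,8,4,0,0,0,8,4,0,0,0,8,4,0,0,0,8,4,0,0,0,8,4,0,0,0,8,4,0,0,0,8,4,0,0,0,8,4,0,0,0,8,4]';python3 -m pendant '[0,0,0,8,4,0,0,0,8,4,0,0,0,0,4,0,0,0,0,4]'
```

```text
t: 8.1
eef_pos: [0.4292, -0.0071, 0.1664]
orientation: [-3.04, 0.001, 1.154]
ft_force: [-0.3, 0.5, -0.4]
width: 0.0402
finger_force: 0.0
t: 9.1
eef_pos: [0.4291, -0.0069, 0.1664]
orientation: [-3.04, 0.001, 2.551]
ft_force: [-0.1, 0.8, -0.6]
width: 0.0401
finger_force: 0.0
t: 9.5
eef_pos: [0.4291, -0.0069, 0.1665]
orientation: [-3.04, 0.001, 2.821]
ft_force: [0.0, 0.1, -0.5]
width: 0.0399
finger_force: 0.0
```

```bash
python3 -m pendant '[0,0,0,8,4,0,0,0,8,4,0,0,0,8,4,0,0,0,8,4,0,0,0,8,4,0,0,0,8,4,0,0,0,8,4,0,0,0,8,4,0,0,0,8,4,0,0,0,8,4]'; python3 -m pendant '[0,0,0,8,4,0,0,0,8,4,0,0,0,8,4,0,0,0,8,4,0,0,0,8,4,0,0,0,8,4,0,0,0,8,4,0,0,0,8,4,0,0,0,8,4,0,0,0,8,4]';python3 -m pendant '[0,0,0,8,4,0,0,0,8,4,0,0,0,8,4,0,0,0,0,4]';python3 -c "
from workcell import *
print(get_obs()['joint_pos'])"; python3 -m pendant '[0,-2,0,0,4,0,-2,0,0,4,0,0,0,0,4]'; python3 -m pendant '[0,-1,0,0,4,0,-1,0,0,4,0,0,0,0,4]';python3 -c "
from workcell import *
print(get_obs()['joint_pos'])"
```

```text
t: 10.5
eef_pos: [0.4291, -0.007, 0.1664]
orientation: [-3.04, 0.001, -2.06]
ft_force: [-0.2, -0.3, -0.1]
width: 0.0401
finger_force: 0.0
t: 11.5
eef_pos: [0.4291, -0.0071, 0.1664]
orientation: [-3.04, 0.002, -0.664]
ft_force: [-0.7, 0.4, -0.3]
width: 0.04
finger_force: 0.0
t: 11.9
eef_pos: [0.4295, -0.0067, 0.1662]
orientation: [-3.041, 0.002, -0.251]
ft_force: [-0.4, -0.3, 0.1]
width: 0.04
finger_force: 0.0
[-0.24750955 -0.2221571  -0.28526621  1.50929733  0.10100451 -3.13762934]
t: 12.2
eef_pos: [0.4355, -0.0265, 0.1664]
orientation: [-3.06, 0.001, -0.276]
ft_force: [0.0, 0.3, -0.7]
width: 0.04
finger_force: 0.0
t: 12.5
eef_pos: [0.4383, -0.0355, 0.1664]
orientation: [-3.068, 0.001, -0.288]
ft_force: [-0.2, -0.5, -0.5]
width: 0.0399
finger_force: 0.0
[-0.28711532 -0.19059167 -0.25689796  1.50531014  0.07351891 -3.14053069]
```

```bash
python3 -m pendant '[0,-2,0,0,4,0,-2,0,0,4,0,-2,0,0,4,0,-2,0,0,4,0,0,0,0,4]'; python3 -m pendant '[0,-2,0,0,4,0,-2,0,0,4,0,0,0,0,4]';python3 -c "
from workcell import *
print(get_obs()['joint_pos'])"
```

```text
t: 13.0
eef_pos: [0.4518, -0.0765, 0.1662]
orientation: [-3.104, 0.001, -0.342]
ft_force: [-0.2, 0.3, -0.3]
width: 0.0402
finger_force: 0.0
t: 13.3
eef_pos: [0.4589, -0.0974, 0.1662]
orientation: [-3.121, 0.001, -0.368]
ft_force: [-0.6, 0.6, -0.1]
width: 0.0399
finger_force: 0.0
[-0.36653176 -0.10426734 -0.17907328  1.49703009  0.02101768 -3.1406102 ]
```

```bash
python3 -m pendant '[-1,-2,0,0,4,-1,-2,0,0,4,0,0,0,0,4]';python3 -c "
from workcell import *
print(get_obs()['joint_pos'])"
```

```text
t: 13.6
eef_pos: [0.4467, -0.1148, 0.1664]
orientation: [-3.141, 0.002, -0.399]
ft_force: [0.3, 0.6, 0.1]
width: 0.0401
finger_force: 0.0
[-3.97681167e-01 -1.21651846e-01 -1.94545993e-01  1.49969742e+00
  7.50425083e-04 -3.14059321e+00]
```

```bash
python3 -m pendant '[0,0,0,-8,4,0,0,0,-8,4,0,0,0,-8,4,0,0,0,-8,4,0,0,0,-8,4,0,0,0,-8,4,0,0,0,-8,4,0,0,0,-8,4,0,0,0,-8,4,0,0,0,-8,4]'; python3 -m pendant '[0,1.4,0,-8,4,0,1.4,0,-8,4,0,1.4,0,-8,4,0,1.4,0,-8,4,0,1.4,0,-8,4,0,1.4,0,-8,4,0,1.4,0,-8,4,0,1.4,0,-8,4,0,1.4,0,-8,4,0,1.4,0,-8,4]';python3 -m pendant '[-0.7,0.4,-3,-8,4,0,0,-3,-8,4,0,0,-2,0,4,0,0,0,0,4]';python3 -c "
from workcell import *
print(get_obs()['joint_pos'])"
```

```text
t: 14.6
eef_pos: [0.4473, -0.1139, 0.1664]
orientation: [-3.14, 0.002, -1.799]
ft_force: [-0.8, -1.0, -0.3]
width: 0.0401
finger_force: 0.0
t: 15.6
eef_pos: [0.4472, 0.0266, 0.1664]
orientation: [-3.14, 0.002, 3.088]
ft_force: [1.1, 0.2, -0.1]
width: 0.0405
finger_force: 0.0
t: 16.0
eef_pos: [0.4373, 0.0304, 0.0829]
orientation: [-3.138, -0.005, 2.815]
ft_force: [-0.5, 0.1, -0.0]
width: 0.0398
finger_force: 0.0
[-0.08261111 -0.15369321 -0.38980627  1.34047861 -0.00176862  0.24426038]
```

```bash
python3 -m pendant '[0.2,-0.1,-2.5,0,4,0,0,-2.5,0,4,0,0,0,0,4,0,0,0,0,1,0,0,0,0,1,0,0,0,0,1,0,0,0,0,1]' 30; python3 -m pendant '[1.7,0.9,0,2,1,1.7,0.9,0,2,1,1.7,1,0,2,1,1.7,1,0,2,1,1.7,1,0,2,1,1.7,1,0,2,1,1.7,1,0,2,1,1.7,1,0,2,1,1.7,0.9,0,2,1,1.7,0.9,0,3.4,1]';python3 -m pendant '[0.3,0,0,0,1,0,0,0,0,1]'
```

```text
t: 16.7
eef_pos: [0.444, 0.0287, 0.0383]
orientation: [-3.141, 0.005, 2.814]
ft_force: [-0.3, -0.9, 4.6]
width: 0.0152
finger_force: 35.3
t: 17.7
eef_pos: [0.6125, 0.1244, 0.0384]
orientation: [-3.138, 0.001, -3.094]
ft_force: [-5.6, -2.7, 9.3]
width: 0.0151
finger_force: 36.0
t: 17.9
eef_pos: [0.6167, 0.1259, 0.0383]
orientation: [-3.142, 0.004, -3.095]
ft_force: [-0.9, 0.9, 4.2]
width: 0.0151
finger_force: 35.4
```

```bash
python3 -m pendant '[0,0,0,0,4,0,0,0,0,4,0,0,2,0,4,0,0,4,0,4,-2.5,-2.3,0,-4,4,-2.5,-2.3,0,-4,4,-2.5,-2.3,0,-4,4,-2.5,-2.3,0,-4,4,-2.5,-2.3,0,-4,4,-2.5,-2.3,0,-4,4]'; python3 -m pendant '[-2.5,-2.4,0,-4,4,-2.4,-2.5,0,-2.4,4,0,0,0,0,4,0,0,0,0,4]'
python3 - <<'E'
from find import *
t=grab_frame('top');print(*brushes(t),sep='\n')
E
```

```text
t: 18.9
eef_pos: [0.4639, -0.0139, 0.0959]
orientation: [-3.14, 0.001, 2.766]
ft_force: [-0.5, -0.8, 0.7]
width: 0.0398
finger_force: 0.0
t: 19.3
eef_pos: [0.4162, -0.0624, 0.0962]
orientation: [-3.141, 0.002, 2.656]
ft_force: [0.3, -0.8, -0.7]
width: 0.0399
finger_force: 0.0
[419.6 302.4  78.   39.2 -12.3]
[458.4 204.9  78.4  38.7  -2.2]
[611.4 126.7  77.6  39.4   2. ]
```

```bash
python3 -m pendant '[0,0.1,-3,0,4,0,0,-3,0,4,0,0,0,0,4,0,0,0,0,1,0,0,0,0,1,0,0,0,0,1,0,0,0,0,1]' 30; python3 -m pendant '[1.6,1.3,0,3,1,1.6,1.3,0,3,1,1.6,1.3,0,3,1,2.1,1.1,0,3,1,2.1,1.1,0,3,1,2.1,1.1,0,3,1,2.1,1.1,0,3,1,2.1,1.1,0,3,1,2.1,1.1,0,3,1,2.1,1.1,0,3.5,1]';python3 -m pendant '[0.4,0.1,0,0,1,0,0,0,0,1]'
```

```text
t: 20.05
eef_pos: [0.4177, -0.0613, 0.0377]
orientation: [-3.141, 0.004, 2.657]
ft_force: [0.3, -0.5, 1.8]
width: 0.0147
finger_force: 34.8
t: 21.05
eef_pos: [0.6123, 0.0547, 0.0378]
orientation: [-3.138, 0.002, -3.092]
ft_force: [-4.5, -2.7, 6.5]
width: 0.0149
finger_force: 35.6
t: 21.25
eef_pos: [0.6173, 0.0565, 0.0378]
orientation: [-3.141, 0.005, -3.094]
ft_force: [1.9, 0.4, 2.6]
width: 0.0148
finger_force: 35.2
```

```bash
python3 -m pendant '[0,0,0,0,4,0,0,0,0,4,0,0,2,0,4,0,0,4,0,4,-2.6,2.4,0,-1,4,-2.6,2.4,0,-1,4,-2.6,2.4,0,-1,4,-2.6,2.4,0,-1,4,-2.6,2.5,0,-1,4,-2.6,2.5,0,0,4]'; python3 -m pendant '[0,0,0,0,4,0,0,0,0,4]'
```

```text
t: 22.25
eef_pos: [0.4573, 0.2019, 0.0957]
orientation: [-3.139, 0.001, 3.101]
ft_force: [0.1, -0.1, -0.1]
width: 0.0402
finger_force: 0.0
t: 22.45
eef_pos: [0.4585, 0.2017, 0.0959]
orientation: [-3.139, 0.001, 3.103]
ft_force: [0.5, -1.2, -0.5]
width: 0.0401
finger_force: 0.0
```

```bash
python3 -m pendant '[0,0.3,-3,0,4,0,0,-3,0,4,0,0,0,0,4,0,0,0,0,1,0,0,0,0,1,0,0,0,0,1,0,0,0,0,1]' 30; python3 -m pendant '[1.5,-0.1,0,0.5,1,1.5,-0.1,0,0.5,1,1.5,-0.1,0,0.5,1,1.5,-0.1,0,0.5,1,1.5,-0.1,0,0.5,1,1.5,-0.1,0,0.5,1,1.5,-0.1,0,0.5,1,1.5,-0.1,0,0.5,1,1.5,-0.1,0,0.5,1,1.5,-0.1,0,0.4,1]';python3 -m pendant '[0.1,0,0,0,1,0,0,0,0,1,0,0,0,0,4,0,0,0,0,4,0,0,2,0,4,0,0,4,0,4,-2.3,1.3,0,-2,4,-2.3,1.3,0,-2,4,-2.3,1.3,0,-2,4,-2.3,1.3,0,-2,4]';python3 -m pendant '[-2.3,1.3,0,-2,4,-2.3,1.3,0,-2,4,-2.3,1.3,0,-3,4,-2.8,1.6,0,0,4,0,0,0,0,4,0,0,0,0,4]'
python3 - <<'E'
from find import *
t=grab_frame('top');print(*brushes(t),sep='\n')
E
```

```text
t: 23.15
eef_pos: [0.4606, 0.2051, 0.0377]
orientation: [-3.141, 0.004, 3.102]
ft_force: [0.2, -0.2, -0.6]
width: 0.0149
finger_force: 35.0
t: 24.15
eef_pos: [0.6101, 0.1953, 0.0377]
orientation: [-3.141, 0.002, -3.095]
ft_force: [-2.3, 1.7, 3.7]
width: 0.0148
finger_force: 35.5
t: 25.15
eef_pos: [0.5165, 0.2472, 0.0959]
orientation: [-3.14, 0.0, 3.047]
ft_force: [0.5, -0.1, 0.1]
width: 0.0399
finger_force: 0.0
t: 25.75
eef_pos: [0.4204, 0.302, 0.096]
orientation: [-3.139, 0.001, 2.928]
ft_force: [-0.0, -0.3, -0.4]
width: 0.0396
finger_force: 0.0
[439.7 298.2  38.9  37.7  77. ]
[611.4 126.7  77.7  39.4   2. ]
[608.7 195.7  79.   39.4   2.7]
[617.4  57.5  77.5  39.4   1.6]
```

```bash
python3 -m pendant '[0,0,-3,0,4,0,0,-3,0,4,0,0,0,0,4,0,0,0,0,1,0,0,0,0,1,0,0,0,0,1,0,0,0,0,1]' 30; python3 -m pendant '[1.8,-0.3,0,1.5,1,1.8,-0.3,0,1.5,1,1.9,-0.4,0,1.5,1,1.9,-0.4,0,1.5,1,1.9,-0.4,0,1.5,1,1.9,-0.4,0,1.5,1,1.9,-0.4,0,1.5,1,1.8,-0.4,0,1.5,1,1.8,-0.4,0,1.5,1,1.9,-0.4,0,1.4,1]';python3 -m pendant '[0.1,0.1,0,0,1,0,0,0,0,1,0,0,0,0,4,0,0,0,0,4,0,0,2,0,4,0,0,4,0,4,0,0,4,0,8,0,0,4,0,8,0,0,4,0,8,-1.6,-4,0,0,8]';python3 -m pendant '[-1.2,-4,0,1,8,-1.2,-4,0,1,8,-1.2,-4,0,1,8,-1.2,-4,0,1,8,-1.2,-4,0,1,8,-1.2,-4,0,1,8,-1.2,-4,0,1,8,-1.2,-4,0,1,8,-1.2,-4,0,1,8,-1.2,-4,0,1,8]';python3 -m pendant '[-1,-4,0,1,8,-1,-4,0,1,8,-1,-3,0,1,8,0,0,0,0,8,0,0,0,0,8]'
python3 - <<'E'
from find import *
t=grab_frame('top');print(*brushes(t),sep='\n')
print(get_obs()['joint_pos'])
E
```

```text
t: 26.5
eef_pos: [0.4226, 0.3024, 0.0378]
orientation: [3.142, 0.004, 2.926]
ft_force: [-0.5, 0.8, -0.4]
width: 0.0148
finger_force: 35.0
t: 27.5
eef_pos: [0.608, 0.2644, 0.0377]
orientation: [-3.141, 0.002, -3.096]
ft_force: [-2.7, 0.5, 3.1]
width: 0.0149
finger_force: 35.4
t: 28.5
eef_pos: [0.5973, 0.2298, 0.2238]
orientation: [3.138, 0.016, -3.092]
ft_force: [0.5, -1.1, 0.9]
width: 0.0799
finger_force: 0.0
t: 29.5
eef_pos: [0.4711, -0.1755, 0.2159]
orientation: [-3.141, 0.001, -2.921]
ft_force: [-0.1, -0.4, 0.0]
width: 0.0802
finger_force: 0.0
t: 30.0
eef_pos: [0.4418, -0.2846, 0.2157]
orientation: [3.141, 0.001, -2.872]
ft_force: [0.7, 0.3, 0.3]
width: 0.0803
finger_force: 0.0
[606.3 266.1  78.2  37.    3. ]
[611.4 126.7  77.6  39.4   2. ]
[608.8 195.7  78.7  39.4   2.7]
[617.4  57.5  77.5  39.4   1.6]
[-6.99342657e-01  4.50418601e-02  6.55451998e-02  1.59043148e+00
  1.25162683e-03 -9.70757691e-01]
```

The row is done: all four brushes are within 4 mm of their marks. Next is the cup.

```bash
python3 -m pendant '[-0.2,-0.4,0,2.5,8.5,0,0,0,0,8.5,0,0,-4,0,8.5,0,0,-4,0,8.5,0,0,-4,0,8.5,0,0,-3,0,8.5,0,0,-2.3,0,8.5,0,0,0,0,8.5,0,0,0,0,8.5]'
python3 - <<'E'
from find import *
s=grab_frame('scene');cv2.imwrite('pics/s2.png',cv2.resize(s[80:280,100:400],(750,500),interpolation=cv2.INTER_CUBIC)[:,:,::-1])
E
```

```text
t: 30.95
eef_pos: [0.4406, -0.288, 0.0434]
orientation: [-3.141, 0.001, -2.826]
ft_force: [-0.2, -0.6, -0.0]
width: 0.0852
finger_force: 0.0
```

View pics/s2.png

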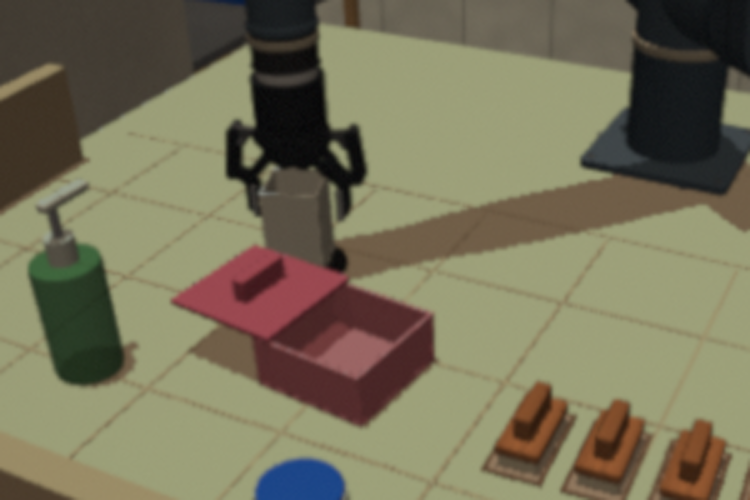

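The open fingers straddle the cup's upper half, with the cup mouth at about (290,185) just below the gripper body, and the case is open beside it. I close and lift.

```bash
python3 -m pendant '[0,0,0,0,5,0,0,0,0,5,0,0,0,0,5,0,0,0,0,5,0,0,0,0,5,0,0,1,0,5,0,0,2,0,5,0,0,2,0,5,0,0,2,0,5,0,0,1,0,5]' 25; python3 -m pendant '[0,1.7,0,-2.5,5,0,1.7,0,-2.5,5,0,1.7,0,-2.5,5,0,1.7,0,-2.5,5,0,1.7,0,-2.5,5,0,1.7,0,-2.5,5,0.5,1.7,0,-2.5,5,1,1.7,0,-2.5,5,1,1.7,0,-2.5,5,1,1.7,0,-2.3,5]';python3 -m pendant '[1,0.3,0,0,5,1,0,0,0,5,0,0,0,0,5,0,0,0,0,5]'
python3 - <<'E'
from find import *
s=grab_frame('scene');cv2.imwrite('pics/s3.png',cv2.resize(s[80:280,100:400],(750,500),interpolation=cv2.INTER_CUBIC)[:,:,::-1])
E
```

```text
t: 32.0
eef_pos: [0.4409, -0.2896, 0.1253]
orientation: [-3.138, 0.003, -2.827]
ft_force: [0.2, -1.2, -2.0]
width: 0.062
finger_force: 22.9
t: 33.0
eef_pos: [0.4751, -0.1182, 0.1227]
orientation: [-3.14, 0.0, 3.022]
ft_force: [-0.4, 0.5, -1.8]
width: 0.0619
finger_force: 23.0
t: 33.4
eef_pos: [0.4952, -0.1168, 0.123]
orientation: [-3.14, 0.001, 3.023]
ft_force: [0.4, 0.5, -2.1]
width: 0.0617
finger_force: 23.1
```

View pics/s3.png

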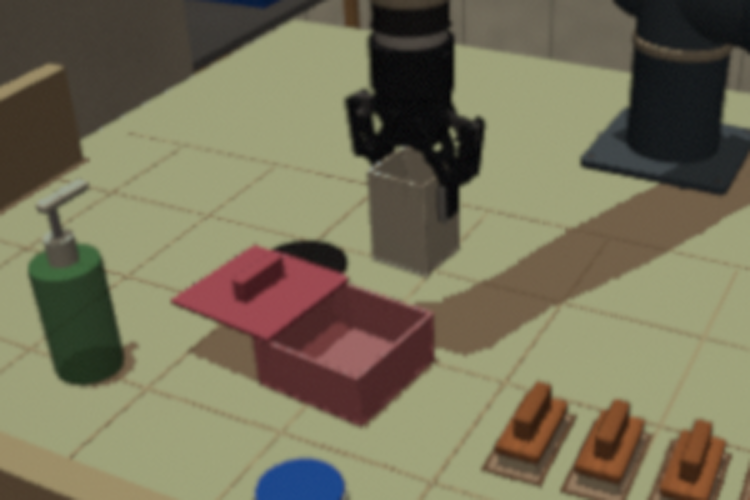

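The cup is held upright at about (415,215) just in front of the open case. I lower it against the near wall and push forward so that the wall tips it.

```bash
python3 -m pendant '[0,0,-2,0,5,0,0,-2,0,5,0,0,-1.6,0,5,0,0,0,0,5,0.6,-0.07,0,0,5,0.6,-0.07,0,0,5,0.4,-0.05,0,0,5,0.4,-0.05,0,0,5,0.4,-0.05,0,0,5,0,0,0,0,5]';
python3 - <<'E'
from find import *
s=grab_frame('scene');cv2.imwrite('pics/s4.png',cv2.resize(s[80:280,100:400],(750,500),interpolation=cv2.INTER_CUBIC)[:,:,::-1])
E
```

```text
t: 34.45
eef_pos: [0.5178, -0.1189, 0.0681]
orientation: [-3.139, -0.003, 3.024]
ft_force: [-6.6, 0.4, 1.9]
width: 0.0618
finger_force: 21.8
```

View pics/s4.png

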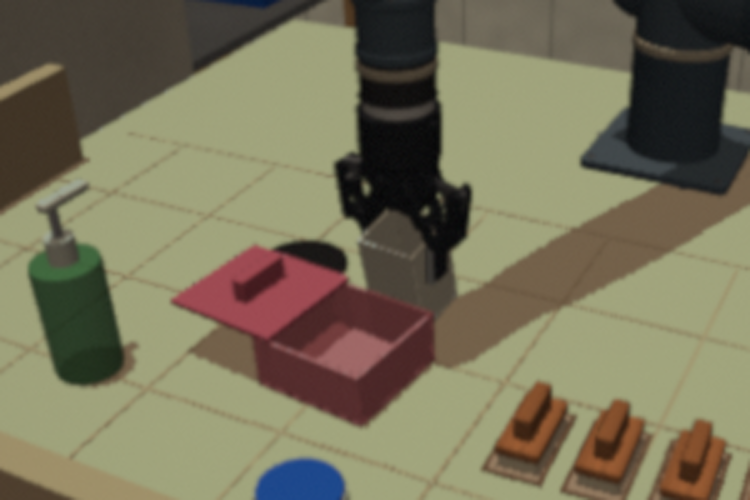

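The cup is pivoting: its mouth at (395,235) now leans towards the case, with only 6.6 N of resistance. I continue.

```bash
python3 -m pendant '[0.4,-0.05,0,0,5,0.4,-0.05,0,0,5,0.4,-0.05,0,0,5,0.4,-0.05,0,0,5,0.4,-0.05,0,0,5,0.4,-0.05,0,0,5,0,0,0,0,5,0,0,0,0,5]';python3 -m pendant '[0.4,-0.05,0,0,5,0.4,-0.05,0,0,5,0.4,-0.05,0,0,5,0.4,-0.05,0,0,5,0.4,-0.05,0,0,5,0,0,0,0,5]'
python3 - <<'E'
from find import *
s=grab_frame('scene');cv2.imwrite('pics/s5.png',cv2.resize(s[80:280,100:400],(750,500),interpolation=cv2.INTER_CUBIC)[:,:,::-1])
E
```

```text
t: 35.3
eef_pos: [0.5432, -0.122, 0.0698]
orientation: [-3.139, 0.001, 3.024]
ft_force: [-7.3, 1.2, 5.8]
width: 0.0618
finger_force: 21.6
t: 35.9
eef_pos: [0.5623, -0.1243, 0.0682]
orientation: [-3.14, -0.002, 3.024]
ft_force: [-5.8, 0.6, 2.2]
width: 0.0618
finger_force: 23.6
```

View pics/s5.png

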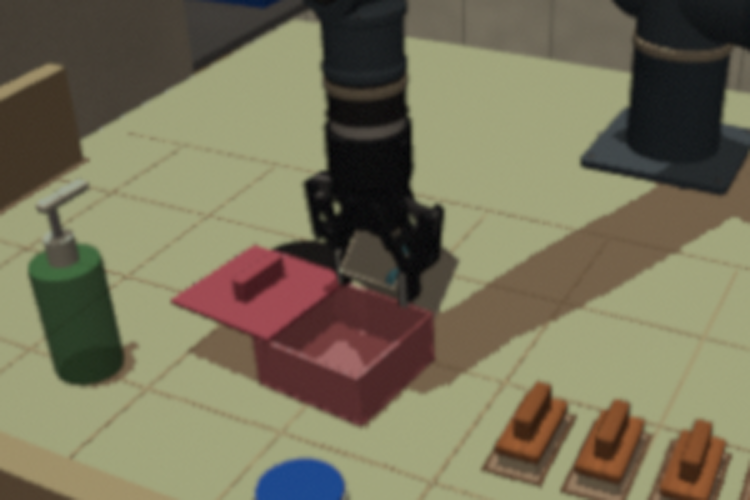

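A pearl shows at the mouth (393,272) and the tilt is about 60–70°. Lowering now should tip the cup past horizontal.

```bash
python3 -m pendant '[0,0,-0.3,0,5,0,0,-0.3,0,5,0,0,-0.2,0,5,0,0,0,0,5,0,0,0,0,5]'
python3 - <<'E'
from find import *
s=grab_frame('scene');t=grab_frame('top');cv2.imwrite('pics/s6.png',np.vstack([cv2.resize(s[150:270,180:340],(400,300),interpolation=cv2.INTER_CUBIC),cv2.resize(t[160:280,260:420],(400,300),interpolation=cv2.INTER_CUBIC)])[:,:,::-1])
E
```

```text
t: 36.45
eef_pos: [0.5648, -0.1252, 0.0633]
orientation: [-3.138, 0.005, 3.024]
ft_force: [-4.6, 1.4, 7.9]
width: 0.0617
finger_force: 22.9
```

View pics/s6.png

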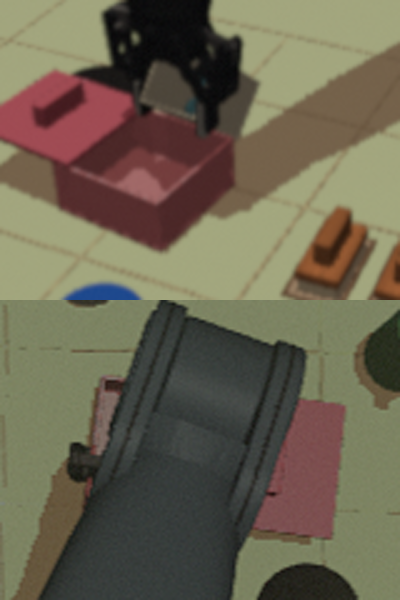

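```bash
python3 -m pendant '[0,-0.4,0,0,5,0,0,0,0,5]';python3 -m pendant '[0,0,-0.3,0,5,0,0,-0.2,0,5,0,0,0,0,5]';python3 -m pendant '[0,0,-0.3,0,5,0,0,-0.2,0,5,0,0,0,0,5]';python3 -m pendant '[0,0,0,0,5]'
python3 - <<'E'
from find import *
s=grab_frame('scene');cv2.imwrite('pics/s7.png',cv2.resize(s[150:270,180:340],(640,480),interpolation=cv2.INTER_CUBIC)[:,:,::-1])
E
```

```text
t: 36.75
eef_pos: [0.5639, -0.1279, 0.0626]
orientation: [-3.141, 0.002, 3.024]
ft_force: [-5.9, 3.3, 8.7]
width: 0.0619
finger_force: 22.9
t: 37.05
eef_pos: [0.5653, -0.129, 0.0589]
orientation: [-3.139, 0.006, 3.024]
ft_force: [-4.3, 1.6, 10.3]
width: 0.0622
finger_force: 22.3
t: 37.35
eef_pos: [0.5661, -0.1295, 0.0546]
orientation: [-3.138, 0.008, 3.024]
ft_force: [-3.3, 0.6, 11.1]
width: 0.0618
finger_force: 21.2
t: 37.45
eef_pos: [0.5661, -0.1295, 0.0545]
orientation: [-3.138, 0.008, 3.024]
ft_force: [-3.7, 0.8, 10.7]
width: 0.0616
finger_force: 21.2
```

View pics/s7.png

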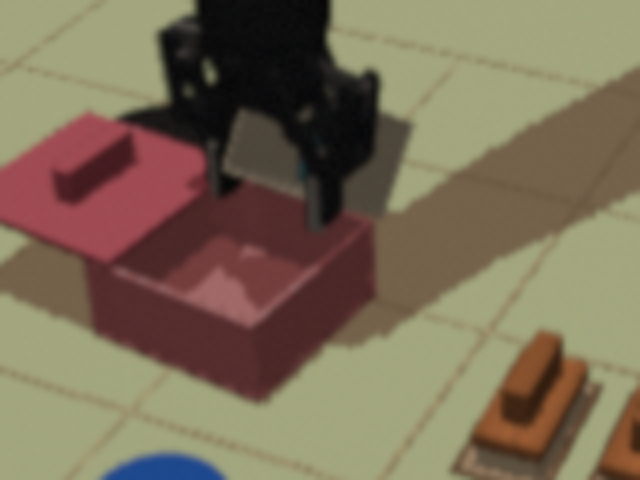

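```bash
python3 - <<'E'
from h import *
C=np.array([.595,-.142,0]);a=np.radians(-6.7);E=np.array([[np.cos(a),np.sin(a),0],[-np.sin(a),np.cos(a),0],[0,0,1]])
o,d=ray('scene',(np.float64([(411,121),(385,215),(305,190),(235,110),(225,170)])+.5)/4+[179.5,149.5])
o=E@(o-C);d=d@E.T
for i,y in enumerate([.04,.04,.04,-.022,-.022]): print((o+d[i]*(y-o[1])/d[i,1]).round(4))
E
```

```text
[-0.1324  0.04    0.0765]
[-0.1016  0.04    0.0252]
[-0.0211  0.04    0.0879]
[-0.0406 -0.022   0.1112]
[-0.0272 -0.022   0.0775]
```

The grip slid towards the mouth and the tilt is about 59°. The rim now acts 40 mm from the grip, so I grip harder and lower further. The fingers fit inside the opening.

```bash
python3 -m pendant '[0,0,0,0,5,0,0,0,0,5,0,0,0,0,5]' 60;for i in 1; do python3 -m pendant '[0,0,-0.25,0,5,0,0,-0.25,0,5,0,0,0,0,5]';done; python3 -m pendant '[0,0,-0.25,0,5,0,0,-0.25,0,5,0,0,0,0,5]'
python3 - <<'E'
from find import *
s=grab_frame('scene');cv2.imwrite('pics/s8.png',cv2.resize(s[150:270,180:340],(640,480),interpolation=cv2.INTER_CUBIC)[:,:,::-1])
E
```

```text
t: 37.8
eef_pos: [0.5658, -0.1295, 0.0543]
orientation: [-3.138, 0.007, 3.024]
ft_force: [-4.8, -0.0, 10.2]
width: 0.0612
finger_force: 57.2
t: 38.1
eef_pos: [0.5655, -0.1296, 0.0518]
orientation: [-3.137, 0.007, 3.024]
ft_force: [-8.6, 1.8, 20.0]
width: 0.0613
finger_force: 56.8
t: 38.4
eef_pos: [0.5645, -0.1296, 0.0462]
orientation: [-3.137, 0.005, 3.024]
ft_force: [-11.1, 1.0, 19.3]
width: 0.0614
finger_force: 55.6
```

View pics/s8.png

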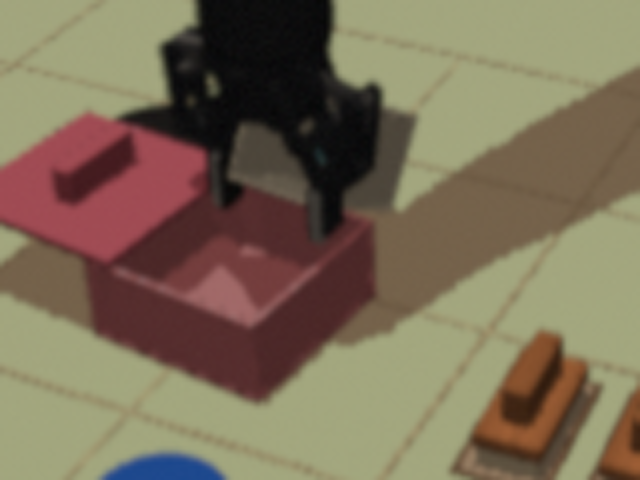

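```bash
cat > pearls.py <<'E'
from find import *
for n in ('scene','top'):
    H=hsv(grab_frame(n)); m=(H[...,0]>75)&(H[...,0]<102)&(H[...,1]>70)&(H[...,2]>40)
    m[:120]=0; m[280 if n=='scene' else 330:]=0
    print(n,[(c.reshape(-1,2).mean(0).round().tolist(),cv2.contourArea(c)) for c in blobs(m,4)])
E
python3 -m pendant '[0,0,-0.25,0,5,0,0,-0.25,0,5,0,0,0,0,5]'; python3 -m pendant '[0,0,-0.25,0,5,0,0,-0.25,0,5,0,0,0,0,5]';python3 -m pendant '[0,0,-0.25,0,5,0,0,-0.25,0,5,0,0,0,0,5]'; python3 pearls.py
```

```text
t: 38.75
eef_pos: [0.566, -0.1299, 0.0423]
orientation: [-3.137, 0.008, 3.024]
ft_force: [-9.2, 2.1, 22.2]
width: 0.0608
finger_force: 56.5
t: 39.05
eef_pos: [0.5684, -0.1307, 0.0386]
orientation: [-3.136, 0.013, 3.024]
ft_force: [-6.6, 0.9, 21.5]
width: 0.0609
finger_force: 55.5
t: 39.35
eef_pos: [0.57, -0.1309, 0.035]
orientation: [-3.136, 0.017, 3.024]
ft_force: [-4.2, 0.8, 25.6]
width: 0.0604
finger_force: 56.5
scene []
top []
```

```bash
python3 - <<'E'
from find import *
s=grab_frame('scene');cv2.imwrite('pics/s9.png',cv2.resize(cv2.convertScaleAbs(s[150:270,180:340],alpha=1.6),(800,600),interpolation=cv2.INTER_CUBIC)[:,:,::-1])
E
```

```text
(no output)
```

View pics/s9.png

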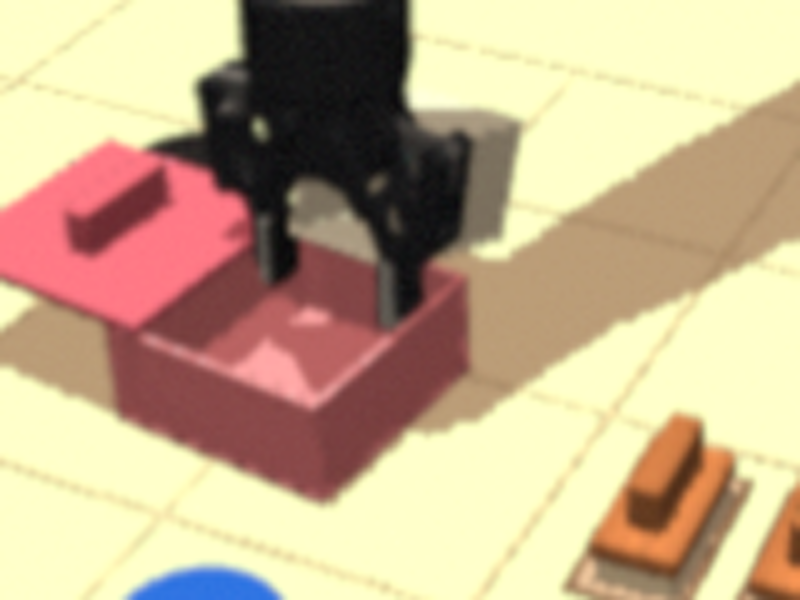

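The cup lies back over the rim, with its base edge running (518,125)–(497,240), and the fingertips are inside the case at (270,280) and (395,325). I'll compute the tilt.

```bash
cat > case.py <<'E'
from h import *
C=np.array([.595,-.142,0]);a=np.radians(-6.7);E=np.array([[np.cos(a),np.sin(a),0],[-np.sin(a),np.cos(a),0],[0,0,1]])
def oncase(px,ys,sc,off=(180,150)):
    o,d=ray('scene',(np.float64(px)+.5)/sc+np.array(off)-.5); o=E@(o-C);d=d@E.T
    return np.array([o+d[i]*(y-o[1])/d[i,1] for i,y in enumerate(ys)])
E
python3 - <<'E'
from case import *
P=oncase([(518,125),(497,240),(270,282),(395,328)],[.04,.04,-.026,.045],5);print(P.round(4))
v=P[0]-P[1];print(np.degrees(np.arctan2(v[2],-v[0])))
print(E@(get_obs()['eef_pos']-C))
E
```

```text
[[-0.1364  0.04    0.0894]
 [-0.1161  0.04    0.0341]
 [-0.0194 -0.026   0.0415]
 [-0.0212  0.045   0.0399]]
69.86004500657401
[-0.02614943  0.00813135  0.03506429]
```

The tilt is 70° and the grip is near the mouth edge. Moving forward puts the rim contact near the base, which doubles the lever. Then I lower.

```bash
python3 -m pendant '[0.4,-0.05,0,0,5,0.4,-0.05,0,0,5,0.4,-0.05,0,0,5,0.4,-0.05,0,0,5,0.4,-0.05,0,0,5,0,0,0,0,5]'; python3 -m pendant '[0.4,-0.05,0,0,5,0.4,-0.05,0,0,5,0.4,-0.05,0,0,5,0.4,-0.05,0,0,5,0,0,0,0,5]';python3 pearls.py;  python3 - <<'E'
from find import *
s=grab_frame('scene');cv2.imwrite('pics/s10.png',cv2.resize(cv2.convertScaleAbs(s[150:270,180:340],alpha=1.6),(800,600),interpolation=cv2.INTER_CUBIC)[:,:,::-1])
E
```

```text
t: 40.1
eef_pos: [0.5868, -0.1321, 0.028]
orientation: [-3.139, 0.009, 3.024]
ft_force: [1.1, -0.4, -0.3]
width: 0.0502
finger_force: 0.0
t: 40.6
eef_pos: [0.6, -0.133, 0.0239]
orientation: [-3.14, 0.002, 3.024]
ft_force: [-0.3, -0.6, 0.9]
width: 0.0499
finger_force: 0.0
scene []
top []
```

View pics/s10.png

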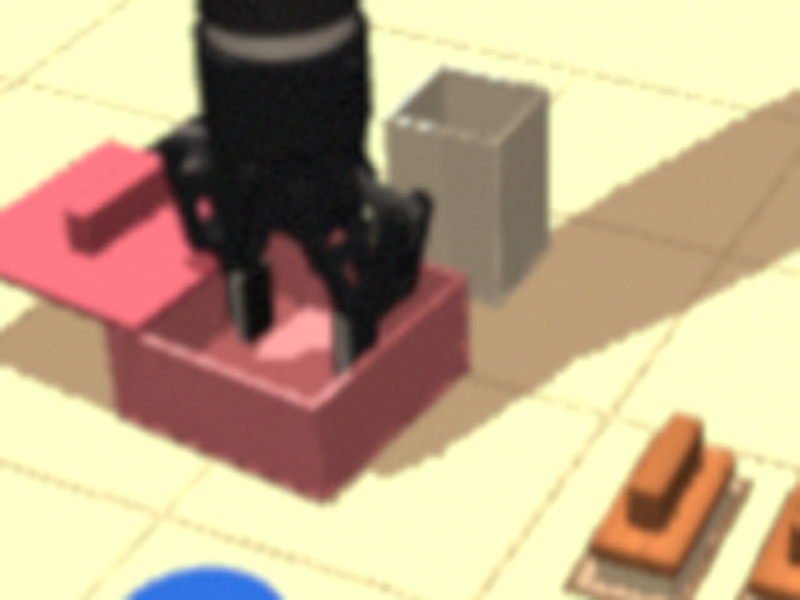

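The cup slipped out of the fingers but landed standing upright on the tiles beside the case, with its mouth at (470,105) in the crop. I retract and re-measure it.

```bash
python3 -m pendant '[0,0,3,0,5,0,0,4,0,5,0,0,4,0,5,0,0,4,0,8.5,0,0,4,0,8.5,0,0,0,0,8.5]'; python3 pearls.py; python3 - <<'E'
from find import *
q=(np.float64([(388,125),(440,68),(548,92),(497,140)])+.5)/5+[179.5,149.5]
P=plane('scene',q,.095);print(P.round(4),P.mean(0));print(rect(P))
s=grab_frame('scene');t=grab_frame('top');print(brushes(t))
a=cv2.resize(cv2.convertScaleAbs(s[130:230,230:330],alpha=1.5),(390,390),interpolation=cv2.INTER_CUBIC)
b=cv2.resize(cv2.convertScaleAbs(t[200:300,280:380],alpha=1.5),(390,390),interpolation=cv2.INTER_CUBIC)
cv2.imwrite('pics/p11.png',np.hstack([a,b])[:,:,::-1])
E
```

```text
t: 41.35
eef_pos: [0.6025, -0.134, 0.2227]
orientation: [-3.137, 0.015, 3.024]
ft_force: [0.0, 0.3, 0.3]
width: 0.0849
finger_force: 0.0
scene []
top []
[[ 0.4991 -0.139 ]
 [ 0.4376 -0.1425]
 [ 0.4374 -0.0827]
 [ 0.4901 -0.0851]] [ 0.46603856 -0.11230019]
[ 466.6 -110.9   61.6   59.7    3.2]
[array([606.1, 266.1,  77.8,  37. ,   3. ]), array([608.7, 195.7,  78.9,  39.3,   2.7]), array([617.4,  57.5,  77.5,  39.4,   1.6]), array([621. , 148.2,  78.5,  38.7,   4.7])]
```

One brush was knocked off mark 1, to (621,148) mm. I mend that now, which also clears the view of the cup.

```bash
python3 -m pendant '[0.3,4,0,2,4,0.3,4,0,2,4,0.3,4,0,2,4,0.3,4,0,2,4,0.3,4,0,2,4,0.3,4,-3,1.4,4,0,4,-4,0,4,0,0,-4,0,4,0,0,0,0,4,0,0,0,0,4]'
```

```text
t: 42.55
eef_pos: [0.6151, 0.1418, 0.1063]
orientation: [-3.139, -0.005, -3.061]
ft_force: [-0.3, -0.5, 1.2]
width: 0.04
finger_force: 0.0
```

```bash
python3 - <<'E'
from find import *
t=grab_frame('top');H=hsv(t)
print(get_obs()['eef_pos'],np.degrees(get_obs()['orientation'][2]))
for n in ('scene','top'):
    G=hsv(grab_frame(n)); m=(G[...,0]>60)&(G[...,0]<110)&(G[...,1]>45)&(G[...,2]>30)
    print(n,[(c.reshape(-1,2).mean(0).round().tolist(),cv2.contourArea(c)) for c in blobs(m,4)])
# cup mouth bright edges in the top view
p=project('top',[[.466,-.112,.095]]);print(p)
b=cv2.resize(cv2.convertScaleAbs(t[190:310,270:430],alpha=1.5),(800,600),interpolation=cv2.INTER_CUBIC);cv2.imwrite('pics/p12.png',b[:,:,::-1])
E
```

```text
[0.61745833 0.14167885 0.10937616] -175.3950156517519
scene [([220.0, 276.0], 659.0), ([415.0, 77.0], 10.5), ([197.0, 67.0], 1136.5), ([333.0, 2.0], 37.5)]
top [([310.0, 282.0], 324.5), ([295.0, 144.0], 663.0)]
[[311.40409557 275.95797546]]
```

View pics/p12.png

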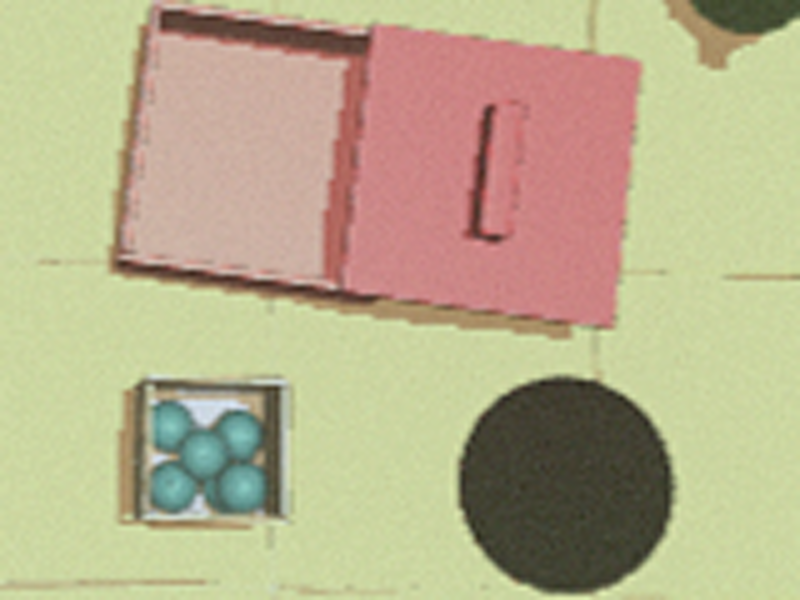

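The cup stands square at about (213,450) in the crop, with five pearls visible and the sixth underneath. The coaster is at (567,484), and nothing has spilt. That used up my viewing budget (one over it, in fact), so from here I work from numbers only.

```bash
cat > cupf.py <<'E'
from find import *
def corners(f,c,w=26):
    """outer rim box of the cup from its bright rim / dark inside against floor, near pixel c"""
    H=hsv(f); x,y=np.int32(c); m=np.zeros(H.shape[:2],np.uint8)
    r=H[y-w:y+w,x-w:x+w]; m[y-w:y+w,x-w:x+w]=((r[...,1]<40)|((r[...,0]>70)&(r[...,0]<110)))
    return cv2.morphologyEx(m,cv2.MORPH_CLOSE,np.ones((5,5)))
E
python3 - <<'E'
from cupf import *
q=(np.float64([(140,380),(290,378),(288,521),(136,521)])+.5)/5+[269.5,189.5]
P=plane('top',q,.095);print(P.round(4),rect(P))
t=grab_frame('top');m=corners(t,(313,280));c=max(blobs(m,20),key=cv2.contourArea);print('auto',rect(plane('top',c.reshape(-1,2),.095)))
H=hsv(t);k=(H[...,2]<60).astype(np.uint8);k[:260]=0;k[320:]=0;k[:,:355]=0;k[:,410:]=0
c=max(blobs(k),key=cv2.contourArea);print('coaster',rect(plane('top',c.reshape(-1,2),.004)))
print(brushes(t),lid(t))
E
```

```text
[[ 0.4875 -0.0823]
 [ 0.4895 -0.1464]
 [ 0.429  -0.1459]
 [ 0.4278 -0.0814]] [ 458.7 -113.9   66.2   60.5  -88.9]
auto [ 458.8 -114.9   62.1   59.6   89.1]
coaster [ 447.6 -283.    95.1   93.8  -88.9]
[array([604.3, 147.4,  43.3,  39.3,   5.2]), array([617.4,  57.5,  77.5,  39.4,   1.6])] [array([ 589.1, -189.6,  220.3,  121.7,   83.3])]
```

```bash
python3 -m pendant '[0.3,0.6,0,0,4,0,0,-3,0,4,0,0,-3,0,4,0,0,-1,0,4,0,0,0,0,4,0,0,0,0,1,0,0,0,0,1,0,0,0,0,1,0,0,0,0,1]' 30; python3 -m pendant '[-0.2,-0.6,0,-0.5,1,-0.2,-0.6,0,-0.5,1,-0.2,-0.6,0,-0.5,1,-0.2,-0.5,0,-0.5,1,0,0,0,0,1,0,0,0,0,4,0,0,0,0,4,0,0,3,0,4,0,0,4,0,4,0,0,4,0,4]';python3 -m pendant '[0,0,4,0,8.5,0,0,3,0,8.5,-1.9,-3,0,0,8.5,-1.9,-3,0,0,8.5,-1.9,-3,0,0,8.5,-1.9,-3,0,0,8.5,-1.9,-3,0,-1,8.5,-1.9,-3,0,-1,8.5,-1.9,-3,0,0,8.5,-1.9,-3,0,0,8.5]';python3 -m pendant '[0,0,0,0,8.5,0,0,0,0,8.5]'
python3 - <<'E'
from find import *
t=grab_frame('top');print(brushes(t))
E
```

```text
t: 43.65
eef_pos: [0.6222, 0.1484, 0.0414]
orientation: [-3.14, 0.006, -3.061]
ft_force: [0.7, -1.2, 4.5]
width: 0.0148
finger_force: 33.7
t: 44.65
eef_pos: [0.6107, 0.1248, 0.1479]
orientation: [-3.139, -0.003, -3.096]
ft_force: [0.5, -0.0, 0.2]
width: 0.0399
finger_force: 0.0
t: 45.65
eef_pos: [0.4587, -0.1157, 0.2179]
orientation: [-3.14, -0.001, -3.13]
ft_force: [0.6, 0.2, 0.6]
width: 0.085
finger_force: 0.0
t: 45.85
eef_pos: [0.4597, -0.1151, 0.2183]
orientation: [-3.141, 0.0, -3.132]
ft_force: [0.5, -0.3, 0.9]
width: 0.0847
finger_force: 0.0
[array([606.3, 266.1,  78.2,  37. ,   3. ]), array([608.7, 195.7,  79. ,  39.3,   2.7]), array([613.6, 126.7,  77.6,  39.4,   2. ]), array([617.4,  57.5,  77.5,  39.4,   1.6])]
```

```bash
python3 -m pendant '[0.1,0.1,-4,0,8.5,0,0,-4,0,8.5,0,0,-4,0,8.5,0,0,-4,0,8.5,0,0,-1.9,0,8.5,0,0,0,0,8.5,0,0,0,0,5,0,0,0,0,5,0,0,0,0,5,0,0,0,0,5]' 30;python3 -m pendant '[0,0,0,0,5,0,0,1,0,5,0,0,1.2,0,5,0,0,1.2,-2.2,5,0,0,1.2,-2.5,5,0,0,0,-2.5,5,1,-0.2,0,0,5,1,-0.2,0,0,5,1,-0.2,0,0,5,0.6,-0.2,0,0,5]'; python3 -m pendant '[0,0,0,0,5,0,0,0,0,5]'; python3 - <<'E'
from case import *
print((E@(get_obs()['eef_pos']-C)).round(4))
E
```

```text
t: 46.9
eef_pos: [0.4632, -0.114, 0.042]
orientation: [-3.139, 0.006, -3.13]
ft_force: [0.5, 0.5, 3.2]
width: 0.062
finger_force: 29.8
t: 47.9
eef_pos: [0.4986, -0.1219, 0.0856]
orientation: [-3.14, 0.001, 3.028]
ft_force: [-0.4, 0.6, -2.3]
width: 0.0615
finger_force: 29.4
t: 48.1
eef_pos: [0.4972, -0.1216, 0.0856]
orientation: [-3.14, 0.0, 3.027]
ft_force: [-0.5, -0.9, -1.0]
width: 0.062
finger_force: 29.4
[-0.0995  0.0089  0.0856]
```

```bash
cat > tilt.py <<'E'
from case import *
from find import hsv,blobs
s=grab_frame('scene');H=hsv(cv2.GaussianBlur(s,(3,3),0)).astype(int)
m=((H[...,1]<72)&(H[...,2]>45)&(H[...,2]<135)&(H[...,0]<40)).astype(np.uint8);m[:140]=0;m[255:]=0;m[:,:225]=0;m[:,:][:,330:]=0
m=cv2.morphologyEx(m,cv2.MORPH_OPEN,np.ones((3,3)))
for c in sorted(blobs(m,40),key=cv2.contourArea)[-2:]:
    p=cv2.approxPolyDP(c,2,True).reshape(-1,2); Q=oncase(p,[.04]*len(p),1,(0.5,0.5))
    print(cv2.contourArea(c),[(*a.tolist(),*(1000*b[[0,2]]).round().astype(int).tolist()) for a,b in zip(p,Q)])
np.save('scene.npy',s)
print('tcp',(E@(get_obs()['eef_pos']-C)).round(4),get_obs()['width'].round(4))
E
python3 -m pendant '[0,0,-0.5,0,5,0.45,-0.05,0,0,5,0.4,-0.05,0,0,5,0,0,0,0,5,0.5,-0.06,0.2,0,5,0.5,-0.06,0.2,0,5,0.4,-0.05,0.1,0,5,0,0,0,0,5]'; python3 tilt.py;python3 -m pendant '[0.5,-0.06,0.1,0,5,0.5,-0.06,0.1,0,5,0.5,-0.06,0.05,0,5,0.5,-0.06,0,0,5,0.5,-0.06,0,0,5,0.5,-0.06,-0.1,0,5,0,0,0,0,5]'; python3 tilt.py
```

```text
t: 48.9
eef_pos: [0.5186, -0.124, 0.0859]
orientation: [-3.14, -0.002, 3.027]
ft_force: [-4.8, 1.0, 1.2]
width: 0.062
finger_force: 29.5
1111.0 [(241, 164, 22, 191), (244, 193, 19, 119), (268, 201, -70, 48), (274, 200, -96, 37), (280, 192, -123, 45), (279, 178, -120, 87), (271, 185, -85, 85), (266, 167, -67, 142), (256, 157, -31, 183), (251, 157, -13, 191)]
t: 49.65
eef_pos: [0.5496, -0.1279, 0.0885]
orientation: [-3.14, 0.0, 3.027]
ft_force: [-3.5, 0.8, 3.4]
width: 0.0617
finger_force: 28.5
872.0 [(233, 169, 49, 192), (233, 178, 51, 172), (243, 193, 22, 121), (270, 201, -79, 44), (278, 189, -114, 58), (279, 183, -119, 73), (275, 175, -103, 104), (269, 179, -77, 105), (269, 187, -76, 84), (265, 190, -59, 85), (262, 189, -48, 94), (261, 178, -46, 124), (252, 182, -12, 131), (249, 177, -2, 148), (256, 170, -28, 153), (249, 162, -5, 183), (242, 162, 18, 194), (237, 169, 36, 186)]Traceback (most recent call last):
  File "tilt.py", line 10, in <module>
    print('tcp',(E@(get_obs()['eef_pos']-C)).round(4),get_obs()['width'].round(4))
                                                      ^^^^^^^^^^^^^^^^^^^^^^^^
AttributeError: 'float' object has no attribute 'round'
Traceback (most recent call last):
  File "tilt.py", line 10, in <module>
    print('tcp',(E@(get_obs()['eef_pos']-C)).round(4),get_obs()['width'].round(4))
                                                      ^^^^^^^^^^^^^^^^^^^^^^^^
AttributeError: 'float' object has no attribute 'round'
```

The cup pivots as planned: the tilt is about 44°, with almost no slip and 4 N of force. I carry on along the arc.

```bash
sed -i "s/get_obs()\['width'\].round(4)/get_obs()['width']/" tilt.py
python3 -m pendant '[0.5,-0.06,-0.2,0,5,0.5,-0.06,-0.2,0,5,0.5,-0.06,-0.3,0,5,0.4,-0.05,-0.3,0,5,0.4,-0.05,-0.3,0,5,0.4,-0.05,-0.3,0,5,0,0,0,0,5]'; python3 tilt.py
```

```text
t: 50.4
eef_pos: [0.5787, -0.1319, 0.0738]
orientation: [-3.139, 0.006, 3.027]
ft_force: [-3.2, 0.3, 5.0]
width: 0.0618
finger_force: 25.8
214.5 [(235, 173, 43, 180), (228, 188, 69, 158), (244, 193, 19, 119), (241, 185, 27, 143), (246, 178, 9, 151), (240, 173, 27, 172)]
229.5 [(272, 176, -90, 107), (270, 183, -81, 93), (262, 190, -48, 91), (262, 199, -46, 68), (271, 201, -83, 41), (278, 179, -115, 86)]
tcp [-0.0174  0.0081  0.0738] 0.06135734904012072
```

The data from all attempts fit a pivot about 50 mm behind the TCP, at the upper pad edges. That puts the tilt now at about 55°, with no real slip. I follow the matching arc with a lighter grip.

```bash

python3 -m pendant '[0,0,0,0,5,0.4,-0.05,-0.3,0,5,0.4,-0.05,-0.3,0,5,0.4,-0.05,-0.3,0,5,0.3,-0.04,-0.3,0,5,0.3,-0.04,-0.3,0,5,0.3,-0.03,-0.4,0,5,0,0,0,0,5]' 20; python3 tilt.py; python3 -m pendant '[0.25,-0.03,-0.4,0,5,0.25,-0.03,-0.4,0,5,0.25,-0.03,-0.4,0,5,0,0,0,0,5]'; python3 tilt.py
```

```text
t: 51.25
eef_pos: [0.6015, -0.1348, 0.0557]
orientation: [-3.139, 0.01, 3.027]
ft_force: [1.2, -0.3, 6.4]
width: 0.0614
finger_force: 19.6
219.0 [(230, 184, 62, 164), (228, 198, 72, 136), (245, 203, 18, 93), (249, 211, 5, 64), (249, 204, 4, 82), (239, 193, 36, 128), (239, 188, 34, 140)]
261.5 [(274, 175, -98, 106), (264, 173, -58, 131), (264, 195, -55, 74), (258, 202, -30, 68), (272, 198, -87, 47)]
tcp [0.0056 0.0079 0.0558] 0.0616835795646818
t: 51.7
eef_pos: [0.6104, -0.136, 0.0449]
orientation: [-3.138, 0.013, 3.028]
ft_force: [2.5, 0.3, 7.8]
width: 0.0612
finger_force: 20.1
137.5 [(230, 191, 64, 148), (228, 201, 73, 129), (244, 206, 22, 87), (237, 194, 42, 129)]
371.0 [(250, 174, -6, 154), (253, 181, -15, 131), (263, 182, -53, 110), (262, 201, -46, 62), (269, 200, -74, 49), (272, 197, -88, 50), (274, 175, -98, 106), (267, 172, -70, 127)]
tcp [0.0145 0.0078 0.0449] 0.060537947215890536
```

The base edge measures about 80° and matches the model. I continue past horizontal.

```bash

python3 -m pendant '[0.15,-0.02,-0.4,0,5,0.1,-0.02,-0.4,0,5,0.1,-0.01,-0.4,0,5,0,0,0,0,5]'; python3 tilt.py;  python3 -m pendant '[0.1,-0.01,-0.4,0,5,0.05,0,-0.4,0,5,0,0,0,0,5,0,0,0,0,5]'; python3 tilt.py; python3 pearls.py
```

```text
t: 52.15
eef_pos: [0.609, -0.1352, 0.0277]
orientation: [-3.14, 0.001, 3.027]
ft_force: [-0.9, -0.6, -0.3]
width: 0.0502
finger_force: 0.0
74.0 [(245, 155, 7, 205), (225, 157, 70, 228), (225, 161, 71, 220), (237, 161, 34, 203)]
502.0 [(250, 172, -7, 158), (250, 179, -5, 142), (254, 180, -19, 132), (252, 187, -11, 119), (263, 190, -52, 89), (262, 200, -46, 65), (271, 200, -83, 44), (277, 176, -111, 97)]
tcp [0.0126 0.0084 0.0275] 0.04967659641398207
t: 52.6
eef_pos: [0.61, -0.1352, 0.0199]
orientation: [-3.14, 0.001, 3.027]
ft_force: [0.4, -0.8, 0.6]
width: 0.05
finger_force: 0.0
74.0 [(245, 159, 8, 196), (225, 161, 71, 220), (225, 165, 72, 212), (240, 164, 25, 192)]
859.5 [(251, 174, -10, 152), (252, 191, -10, 109), (262, 192, -47, 86), (263, 199, -50, 65), (272, 202, -87, 36), (277, 209, -108, 3), (282, 200, -132, 17), (282, 175, -133, 88), (265, 169, -62, 139)]
tcp [0.0144 0.0084 0.0203] 0.049611250510514154
scene []
top []
```

The cup dropped out again and seems to be standing. The likely cause is its top corner hitting the finger linkage, so I'll grip nearer the top next time. I retract and re-measure.

```bash
python3 -m pendant '[0,0,3,0,5,0,0,4,0,5,0,0,4,0,5,0,0,4,0,8.5,0,0,4,0,8.5,0,4,0,0,8.5,0,4,0,0,8.5,0,4,0,0,8.5,0,4,0,0,8.5,0,4,0,0,8.5]'; cat > where.py <<'E'
from cupf import *
t=grab_frame('top');s=grab_frame('scene');np.save('t.npy',t);np.save('s.npy',s)
H=hsv(t);m=(H[...,0]>60)&(H[...,0]<110)&(H[...,1]>45)&(H[...,2]>30);m[:160]=0
for c in blobs(m,4): print('blue',c.reshape(-1,2).mean(0).round(),cv2.contourArea(c))
m=np.zeros(H.shape[:2],np.uint8);r=H[200:330,270:420];m[200:330,270:420]=(r[...,1]<40)|((r[...,0]>70)&(r[...,0]<110))
m=cv2.morphologyEx(m,cv2.MORPH_CLOSE,np.ones((5,5)))
for c in blobs(m,60): print('cuptop',rect(plane('top',c.reshape(-1,2),.095)),cv2.contourArea(c))
print(brushes(t),lid(t)); print(get_obs()['eef_pos'])
E
python3 where.py
```

```text
t: 53.75
eef_pos: [0.6104, 0.0661, 0.211]
orientation: [-3.14, 0.003, 3.027]
ft_force: [0.2, 0.9, 0.9]
width: 0.0846
finger_force: 0.0
blue [314. 265.] 298.0
cuptop [ 498.4 -122.4   71.4   62.4   -6.7] 777.5
[array([605.6,  56. ,  53.9,  37. ,   1.6]), array([606.4, 276.4,  77.1,  16.2,   3.2])] [array([ 588.9, -190.4,  218.7,  121.6,   83.4])]
[0.61003581 0.06972623 0.21094066]
```

```bash
python3 - <<'E'
from cupf import *
s=np.load('s.npy');H=hsv(cv2.GaussianBlur(s,(3,3),0)).astype(int)
m=((H[...,1]<72)&(H[...,2]>45)&(H[...,0]<40)|(H[...,1]<45)).astype(np.uint8);m[:140]=0;m[255:]=0;m[:,:225]=0;m[:,330:]=0
m=cv2.morphologyEx(m,cv2.MORPH_OPEN,np.ones((3,3)))
c=max(blobs(m,40),key=cv2.contourArea);p=cv2.approxPolyDP(c,2,True).reshape(-1,2)
print([(*a.tolist(),*(1000*b).round().astype(int).tolist(),*(1000*d).round().astype(int).tolist()) for a,b,d in zip(p,plane('scene',p,.095),plane('scene',p,0))])
for x in (.498,.505):
  X=[[x+a,-.1225+b,z] for z in (.095,0) for a,b in((.031,.031),(.031,-.031),(-.031,-.031),(-.031,.031))]
  print(x,project('scene',X).round().astype(int).tolist())
E
```

```text
[(225, 140, 366, -313, 197, -427), (225, 176, 537, -206, 400, -301), (231, 178, 539, -188, 402, -279), (225, 179, 549, -199, 414, -292), (225, 182, 561, -191, 428, -283), (233, 185, 565, -167, 433, -255), (237, 182, 549, -166, 414, -253), (241, 193, 587, -133, 459, -214), (271, 202, 592, -55, 465, -122), (275, 205, 599, -42, 473, -106), (275, 210, 616, -33, 493, -96), (284, 206, 594, -23, 467, -83), (274, 217, 639, -24, 521, -85), (275, 225, 663, -10, 549, -68), (250, 248, 748, -20, 650, -81), (242, 251, 762, -30, 667, -92), (225, 244, 758, -69, 662, -139), (225, 254, 783, -54, 691, -120), (285, 254, 736, 47, 636, -1), (287, 251, 727, 47, 625, -2), (288, 254, 734, 52, 633, 5), (298, 254, 726, 69, 624, 25), (300, 247, 706, 64, 600, 19), (315, 231, 648, 71, 531, 27), (329, 239, 660, 105, 546, 68), (329, 140, 246, -50, 55, -115), (309, 140, 269, -100, 83, -175), (308, 157, 364, -63, 195, -131), (307, 140, 272, -105, 86, -181)]
0.498 [[269, 185], [246, 179], [258, 167], [281, 173], [270, 218], [248, 212], [260, 200], [281, 205]]
0.505 [[268, 186], [244, 180], [257, 169], [280, 174], [269, 220], [247, 213], [258, 201], [280, 207]]
```

```bash
python3 -m pendant '[-1.8,-3.2,0,0,8.5,-1.8,-3.2,0,0,8.5,-1.8,-3.2,0,0,8.5,-1.9,-3.2,0,0,8.5,-1.9,-3.2,0,0,8.5,-1.9,-3.1,0,0,8.5,0,0,-4,0,8.5,0,0,-4,0,8.5,0,0,-4,0,8.5,0,0,-2.5,0,8.5]';python3 -m pendant '[0,0,0,0,8.5,0,0,0,0,8.5,0,0,0,0,8.5]'
```

```text
t: 54.85
eef_pos: [0.4973, -0.1266, 0.0624]
orientation: [-3.141, -0.002, 3.026]
ft_force: [-0.5, 0.4, -0.5]
width: 0.0849
finger_force: 0.0
t: 55.15
eef_pos: [0.5011, -0.1273, 0.0681]
orientation: [-3.139, 0.006, 3.027]
ft_force: [-0.2, 0.6, 1.1]
width: 0.0849
finger_force: 0.0
```

```bash
python3 -m pendant '[0,0.5,-0.4,0,8.5,0,0,0,0,8.5,0,0,0,0,5,0,0,0,0,5,0,0,0,0,5,0,0,0,0,5,0,0,0,0,5,0,0,1,0,5,0,0,1.5,0,5,0,0,1.6,0,5]' 25;python3 -m pendant '[0,0,0,0,5,0,0,0,0,5]'; python3 tilt.py
```

```text
t: 56.15
eef_pos: [0.4983, -0.1209, 0.1019]
orientation: [-3.141, -0.001, 3.027]
ft_force: [-0.6, -0.2, -1.6]
width: 0.0616
finger_force: 28.9
t: 56.35
eef_pos: [0.4994, -0.1213, 0.1023]
orientation: [-3.14, 0.002, 3.027]
ft_force: [0.1, 0.4, -2.1]
width: 0.0615
finger_force: 29.1
1311.5 [(246, 156, 4, 201), (248, 195, 5, 107), (266, 201, -62, 53), (279, 197, -118, 33), (282, 193, -132, 37), (282, 173, -133, 94), (274, 173, -98, 111), (270, 155, -84, 165), (255, 155, -27, 190), (251, 159, -13, 187)]
tcp [-0.0979  0.0095  0.1016] 0.06133361373250498
```

```bash
python3 -m pendant '[0.7,-0.08,0,0,5,0.6,-0.07,0.1,0,5,0.6,-0.07,0.2,0,5,0.6,-0.07,0.2,0,5,0.6,-0.07,0.1,0,5,0.6,-0.07,0,0,5,0.6,-0.07,0,0,5,0,0,0,0,5]'; python3 tilt.py;python3 -m pendant '[0.6,-0.07,-0.1,0,5,0.6,-0.07,-0.1,0,5,0.6,-0.07,-0.2,0,5,0.6,-0.07,-0.2,0,5,0.6,-0.07,-0.3,0,5,0,0,0,0,5]'; python3 tilt.py
```

```text
t: 57.2
eef_pos: [0.5436, -0.1264, 0.1087]
orientation: [-3.14, 0.003, 3.028]
ft_force: [-0.7, 0.5, -2.1]
width: 0.0616
finger_force: 28.4
1165.5 [(246, 151, 3, 212), (249, 155, -6, 199), (243, 158, 14, 201), (239, 166, 29, 190), (235, 161, 40, 206), (235, 180, 45, 165), (244, 193, 19, 119), (270, 201, -79, 44), (279, 188, -119, 59), (274, 168, -99, 124), (271, 169, -86, 127), (271, 177, -86, 107), (267, 181, -69, 104), (263, 175, -54, 128), (256, 179, -27, 131), (253, 175, -17, 146), (261, 170, -47, 144), (255, 155, -27, 190)]
tcp [-0.0529  0.0094  0.1088] 0.06185865850875901
t: 57.85
eef_pos: [0.5738, -0.1302, 0.0992]
orientation: [-3.14, 0.003, 3.027]
ft_force: [-0.9, -0.4, -0.8]
width: 0.0616
finger_force: 30.9
934.5 [(227, 170, 67, 199), (229, 185, 65, 163), (237, 187, 41, 146), (241, 193, 29, 125), (270, 200, -79, 46), (277, 184, -110, 75), (277, 179, -111, 88), (271, 174, -86, 114), (263, 179, -53, 117), (263, 187, -52, 97), (257, 191, -28, 99), (255, 179, -23, 133), (245, 164, 9, 185), (236, 161, 37, 205), (231, 177, 57, 178)]
tcp [-0.0227  0.0093  0.0991] 0.06150778743912624
```

```bash
python3 -m pendant '[0.5,-0.06,-0.5,0,5,0.5,-0.06,-0.5,0,5,0.3,-0.04,-0.3,0,5,0.3,-0.04,-0.3,0,5,0.3,-0.03,-0.3,0,5,0,0,0,0,5]'; python3 tilt.py;python3 -m pendant '[0.3,-0.03,-0.4,0,5,0.3,-0.03,-0.4,0,5,0.1,-0.01,-0.3,0,5,0,0,0,0,5]'; python3 tilt.py
```

```text
t: 58.5
eef_pos: [0.5924, -0.1325, 0.0813]
orientation: [-3.139, 0.003, 3.027]
ft_force: [-1.2, -0.4, 5.9]
width: 0.0616
finger_force: 30.6
269.5 [(274, 176, -98, 103), (267, 175, -70, 120), (266, 184, -64, 99), (259, 190, -36, 97), (258, 201, -30, 71), (270, 201, -79, 44)]
374.5 [(232, 172, 53, 187), (226, 192, 76, 153), (251, 201, -4, 86), (251, 194, -6, 103), (246, 196, 13, 108), (241, 192, 29, 127), (241, 187, 28, 139), (246, 182, 9, 142), (239, 174, 31, 172)]
tcp [-0.0037  0.0092  0.0814] 0.06157192435961493
t: 58.95
eef_pos: [0.6005, -0.1336, 0.0719]
orientation: [-3.139, 0.006, 3.027]
ft_force: [-0.1, -0.4, 9.5]
width: 0.062
finger_force: 26.8
293.5 [(275, 176, -102, 101), (265, 173, -62, 129), (265, 186, -60, 95), (257, 195, -28, 89), (257, 202, -26, 70), (271, 199, -83, 47)]
347.0 [(230, 178, 60, 177), (227, 198, 75, 138), (249, 205, 4, 80), (249, 196, 2, 102), (241, 193, 29, 125), (239, 181, 33, 156)]
tcp [0.0045 0.009  0.0719] 0.061780070149503555
```

```bash
python3 -m pendant '[0.3,-0.04,-0.1,0,5,0.3,-0.04,-0.1,0,5,0,0,0,0,5]' 20; python3 tilt.py; python3 -m pendant '[0,0,0,0,6.1,0,0,0,0,6.1]'; python3 -m pendant '[0,0,0,0,6.15]';python3 tilt.py
```

```text
t: 59.3
eef_pos: [0.6047, -0.1341, 0.0688]
orientation: [-3.139, 0.002, 3.027]
ft_force: [-3.0, -0.3, 7.7]
width: 0.0614
finger_force: 24.4
304.0 [(273, 175, -94, 108), (264, 173, -58, 131), (263, 191, -51, 87), (256, 197, -23, 86), (255, 203, -18, 72), (271, 199, -83, 47)]
325.5 [(229, 180, 64, 174), (227, 199, 75, 135), (248, 207, 8, 77), (248, 199, 6, 97), (240, 193, 32, 126), (238, 183, 36, 153)]
tcp [0.0087 0.009  0.0688] 0.06121470251419874
t: 59.55
eef_pos: [0.6046, -0.1341, 0.0689]
orientation: [-3.139, 0.002, 3.027]
ft_force: [-3.5, 0.6, 8.4]
width: 0.0617
finger_force: 24.4
t: 59.65
eef_pos: [0.6046, -0.1341, 0.0688]
orientation: [-3.139, 0.002, 3.027]
ft_force: [-3.1, -0.3, 8.5]
width: 0.0617
finger_force: 24.4
303.0 [(273, 175, -94, 108), (264, 173, -58, 131), (264, 188, -56, 92), (256, 197, -23, 86), (255, 203, -18, 72), (271, 199, -83, 47)]
327.5 [(229, 180, 64, 174), (227, 199, 75, 135), (248, 207, 8, 77), (248, 199, 6, 97), (240, 193, 32, 126), (238, 183, 36, 153)]
tcp [0.0087 0.009  0.0688] 0.06147699591360096
```

The tilt is now 80° and the grip is still good. I lower gently.

```bash
python3 -m pendant '[0,0,-0.3,0,5,0.05,0,-0.3,0,5,0.05,0,-0.3,0,5,0,0,0,0,5]' 20; python3 tilt.py; python3 -m pendant '[0.05,0,-0.3,0,5,0,0,-0.3,0,5,0,0,0,0,5]'; python3 tilt.py; python3 pearls.py
```

```text
t: 60.1
eef_pos: [0.6088, -0.1346, 0.0616]
orientation: [-3.139, 0.01, 3.027]
ft_force: [1.2, -0.7, 8.9]
width: 0.0619
finger_force: 19.5
273.0 [(230, 184, 62, 164), (227, 201, 76, 131), (247, 208, 12, 76), (243, 195, 23, 116), (236, 186, 44, 150)]
316.5 [(274, 175, -98, 106), (263, 173, -54, 133), (263, 192, -51, 84), (254, 205, -14, 69), (272, 198, -87, 47)]
tcp [0.0129 0.009  0.0617] 0.06124633987793553
t: 60.45
eef_pos: [0.6101, -0.1348, 0.0561]
orientation: [-3.139, 0.011, 3.027]
ft_force: [3.1, 0.9, 9.5]
width: 0.061
finger_force: 19.2
238.0 [(230, 186, 62, 159), (228, 203, 74, 125), (241, 206, 32, 93), (247, 212, 13, 66), (242, 195, 26, 118)]
352.5 [(273, 174, -94, 110), (252, 174, -13, 150), (263, 178, -53, 120), (262, 197, -46, 73), (254, 206, -14, 67), (272, 198, -87, 47)]
tcp [0.0142 0.0089 0.0561] 0.06148488069038866
scene []
top []
```

```bash
python3 -m pendant '[0,0,0,0,6.25,0,0,0,0,5,0,0,0,0,5]' 20; python3 tilt.py; python3 pearls.py
```

```text
t: 60.9
eef_pos: [0.6057, -0.1336, 0.0516]
orientation: [-3.14, 0.001, 3.027]
ft_force: [-0.3, 0.5, 0.9]
width: 0.0617
finger_force: 21.9
182.0 [(232, 188, 57, 152), (229, 201, 70, 127), (247, 206, 11, 81), (244, 197, 20, 109), (237, 189, 41, 141)]
327.0 [(268, 172, -74, 126), (253, 174, -17, 148), (254, 177, -20, 139), (263, 177, -54, 123), (265, 180, -61, 111), (262, 201, -46, 62), (273, 198, -92, 45), (275, 175, -103, 104)]
tcp [0.0096 0.0096 0.0516] 0.061186148341126186
scene []
top []
```

```bash
python3 -m pendant '[0,0,0,0,5,0,0,0,0,5]' 45; python3 -m pendant '[0.3,-0.04,0,0,5,0.3,-0.04,0,0,5,0.3,-0.04,0,0,5,0,0,0,0,5]'; python3 tilt.py; python3 -m pendant '[0.3,-0.04,0,0,5,0.3,-0.04,0,0,5,0,0,0,0,5]'; python3 tilt.py; python3 pearls.py
```

```text
t: 61.25
eef_pos: [0.6055, -0.1336, 0.0521]
orientation: [-3.14, 0.001, 3.027]
ft_force: [-0.6, -0.1, 1.4]
width: 0.0602
finger_force: 48.2
t: 61.65
eef_pos: [0.6152, -0.1348, 0.0524]
orientation: [-3.14, 0.001, 3.027]
ft_force: [-1.3, 0.3, 0.8]
width: 0.06
finger_force: 50.1
175.5 [(229, 189, 66, 154), (227, 203, 77, 126), (243, 207, 26, 87), (241, 199, 31, 110)]
354.0 [(273, 175, -94, 108), (249, 175, -2, 153), (251, 179, -9, 140), (262, 181, -49, 114), (259, 203, -34, 63), (271, 198, -83, 50)]
tcp [0.0192 0.0095 0.0525] 0.06021508072635317
t: 62.0
eef_pos: [0.6212, -0.1357, 0.0528]
orientation: [-3.14, 0.002, 3.027]
ft_force: [-3.2, 0.4, 2.2]
width: 0.0599
finger_force: 50.5
170.5 [(227, 190, 73, 155), (225, 204, 83, 127), (241, 208, 33, 88), (239, 200, 37, 112)]
362.5 [(248, 176, 1, 152), (249, 180, -1, 141), (260, 182, -41, 116), (258, 203, -30, 66), (267, 201, -66, 51), (270, 198, -79, 52), (272, 177, -90, 105), (267, 174, -70, 122)]
tcp [0.0253 0.0093 0.0528] 0.060302370550380624
scene []
top []
```

```bash
python3 -m pendant '[0.3,-0.04,0,0,5,0,0,0,0,5]' 20; python3 -m pendant '[0,0,0,0,6.25,0,0,0,0,5,0,0,0,0,5]' 20; python3 tilt.py; python3 pearls.py
```

```text
t: 62.35
eef_pos: [0.6238, -0.1361, 0.0528]
orientation: [-3.14, 0.001, 3.027]
ft_force: [-3.3, 0.6, 5.0]
width: 0.0604
finger_force: 50.1
t: 62.65
eef_pos: [0.6248, -0.1362, 0.0525]
orientation: [-3.14, 0.004, 3.027]
ft_force: [-0.1, -0.9, -0.6]
width: 0.0609
finger_force: 21.7
166.5 [(226, 191, 76, 155), (225, 204, 83, 127), (241, 209, 33, 86), (238, 200, 41, 113)]
373.5 [(247, 176, 5, 154), (247, 180, 6, 145), (256, 180, -27, 128), (259, 183, -37, 115), (258, 203, -30, 66), (267, 201, -66, 51), (271, 177, -86, 107), (265, 174, -62, 126)]
tcp [0.0288 0.0092 0.0525] 0.060838656435902784
scene []
top []
```

```bash
python3 -m pendant '[0,0,0,0,6.35,0,0,0,0,6.35,0,0,0,0,5,0,0,0,0,5]' 20; python3 tilt.py; python3 pearls.py
```

```text
t: 63.2
eef_pos: [0.6239, -0.1361, 0.0525]
orientation: [-3.14, 0.002, 3.027]
ft_force: [0.2, 0.3, 0.8]
width: 0.0609
finger_force: 21.7
176.0 [(227, 191, 73, 153), (225, 205, 83, 125), (243, 212, 27, 74), (238, 200, 41, 113)]
372.0 [(247, 176, 5, 154), (249, 181, -1, 139), (257, 180, -30, 126), (260, 184, -41, 111), (258, 203, -30, 66), (267, 201, -66, 51), (270, 195, -79, 60), (271, 176, -86, 109)]
tcp [0.028  0.0093 0.0525] 0.061088571037524256
scene []
top []
```

```bash
python3 -m pendant '[0,0,0,0,6.7,0,0,0,0,6.7]' 20; python3 tilt.py; python3 pearls.py;python3 -m pendant '[0,0,0,0,5,0,0,0,0,5]'; python3 tilt.py; python3 pearls.py
```

```text
t: 63.55
eef_pos: [0.624, -0.136, 0.0524]
orientation: [-3.14, 0.002, 3.027]
ft_force: [0.4, 0.9, -0.8]
width: 0.0673
finger_force: 0.0
179.5 [(227, 191, 73, 153), (226, 204, 80, 126), (244, 211, 23, 75), (239, 200, 37, 112)]
354.0 [(247, 176, 5, 154), (248, 180, 2, 143), (259, 181, -38, 120), (259, 203, -34, 63), (267, 201, -66, 51), (270, 195, -79, 60), (271, 176, -86, 109)]
tcp [0.0281 0.0093 0.0525] 0.06718492663347225
scene [([240.0, 191.0], 5.0)]
top []
t: 63.9
eef_pos: [0.6239, -0.1361, 0.0526]
orientation: [-3.14, 0.002, 3.027]
ft_force: [-0.9, 0.6, 1.0]
width: 0.0609
finger_force: 21.7
176.0 [(227, 191, 73, 153), (225, 205, 83, 125), (243, 212, 27, 74), (238, 200, 41, 113)]
374.5 [(247, 176, 5, 154), (249, 181, -1, 139), (257, 180, -30, 126), (260, 184, -41, 111), (258, 203, -30, 66), (267, 201, -66, 51), (270, 196, -79, 58), (271, 176, -86, 109)]
tcp [0.028  0.0093 0.0526] 0.06048316106387632
scene []
top []
```

With the fingers open, the cup is simply lying between the rim and the palm: its upper mouth corner is at about 125 mm, right at the palm height. So I can lower the palm gently with the fingers as loose side guides, and there is no twisting friction.

```bash
python3 -m pendant '[0,0,0,0,6.6,0,0,-0.3,0,6.6,0,0,-0.3,0,6.6,0,0,0,0,6.6]' 20; python3 tilt.py; python3 -m pendant '[0,0,-0.3,0,6.6,0,0,-0.2,0,6.6,0,0,0,0,6.6]'; python3 tilt.py; python3 pearls.py
```

```text
t: 64.45
eef_pos: [0.6235, -0.1359, 0.0456]
orientation: [-3.14, 0.0, 3.027]
ft_force: [-0.5, 0.5, 0.0]
width: 0.0659
finger_force: 0.0
133.5 [(227, 194, 74, 147), (227, 205, 77, 122), (242, 210, 30, 81), (239, 202, 38, 107)]
395.0 [(247, 177, 5, 152), (247, 182, 6, 140), (257, 182, -30, 122), (260, 185, -41, 108), (260, 202, -38, 64), (270, 199, -79, 49), (270, 175, -82, 114), (261, 173, -46, 136)]
tcp [0.0276 0.0094 0.0458] 0.06635657601061491
t: 64.8
eef_pos: [0.6237, -0.136, 0.041]
orientation: [-3.14, 0.001, 3.027]
ft_force: [-0.2, 0.6, -1.1]
width: 0.0656
finger_force: 0.0
103.5 [(227, 196, 75, 142), (227, 205, 77, 122), (241, 209, 33, 86), (232, 197, 59, 131)]
426.5 [(246, 177, 8, 153), (247, 184, 6, 135), (259, 185, -37, 110), (260, 202, -38, 64), (270, 199, -79, 49), (271, 175, -86, 112), (261, 173, -46, 136)]
tcp [0.0278 0.0093 0.0411] 0.06582379418214541
scene []
top []
```

The tilt is about 86° and there is practically no force.

```bash
python3 -m pendant '[0,0,-0.3,0,6.6,0,0,-0.2,0,6.6,0,0,0,0,6.6]' 20; python3 tilt.py; python3 -m pendant '[0,0,-0.3,0,6.6,0,0,-0.2,0,6.6,0,0,0,0,6.6]'; python3 tilt.py; python3 pearls.py
```

```text
t: 65.25
eef_pos: [0.6236, -0.136, 0.036]
orientation: [-3.14, 0.001, 3.027]
ft_force: [0.0, -0.4, -0.3]
width: 0.0658
finger_force: 0.0
81.5 [(228, 198, 72, 136), (228, 206, 74, 118), (240, 209, 36, 88), (233, 199, 57, 125)]
459.0 [(246, 177, 8, 153), (247, 186, 7, 130), (260, 188, -40, 100), (260, 203, -38, 61), (271, 197, -83, 52), (271, 175, -86, 112), (260, 173, -43, 138)]
tcp [0.0277 0.0093 0.0361] 0.06615216100386796
t: 65.6
eef_pos: [0.6238, -0.136, 0.0312]
orientation: [-3.14, 0.001, 3.027]
ft_force: [0.5, -1.1, 0.6]
width: 0.0659
finger_force: 0.0
58.5 [(228, 200, 73, 131), (229, 207, 72, 114), (238, 209, 43, 92), (233, 201, 57, 120)]
491.5 [(260, 172, -43, 141), (246, 177, 8, 153), (246, 183, 10, 139), (249, 189, 1, 119), (260, 190, -40, 95), (262, 203, -45, 57), (271, 197, -83, 52), (271, 175, -86, 112)]
tcp [0.0279 0.0093 0.0313] 0.066267530092147
scene []
top []
```

```bash
python3 - <<'E'
from case import *
from find import hsv
for z in (.105,.117):
    P=plane('scene',np.float64([(246,177),(260,172),(271,175),(246,183),(249,189)]),z); print(z,[(1000*(E@(np.r_[p,0]-C)))[:2].round().tolist() for p in P])
# predicted pixels of an exactly horizontal cup lying over the rim, base at x=-.078 and of its palm
for th in (80,90,100):
    t=np.radians(th);u=np.array([np.sin(t),0,np.cos(t)]);n=np.array([-np.cos(t),0,np.sin(t)]);b=np.array([-.060,0.009,.055])-u*.017
    X=[b+u*a+n*p+np.array([0,y,0]) for a in(0,.095) for p in (0,.062) for y in (.031,-.031)]
    print(th,project('scene',[E.T@x+C for x in X]).round().astype(int).tolist())
H=hsv(np.load('scene.npy'))
for r in range(168,216,3): print(r,' '.join('%3d/%3d'%(H[r,c,1],H[r,c,2]) for c in range(226,282,4)))
E
```

```text
0.105 [[-59.0, -14.0], [-95.0, 1.0], [-97.0, 31.0], [-37.0, 2.0], [-19.0, 23.0]]
0.117 [[-42.0, -1.0], [-78.0, 13.0], [-80.0, 43.0], [-21.0, 15.0], [-4.0, 35.0]]
80 [[270, 199], [249, 192], [272, 175], [250, 168], [246, 212], [224, 204], [248, 187], [225, 179]]
90 [[270, 198], [249, 191], [269, 175], [248, 168], [246, 218], [225, 209], [245, 194], [222, 186]]
100 [[270, 197], [249, 190], [267, 176], [245, 170], [247, 222], [225, 214], [243, 202], [220, 194]]
168   0/ 13   0/ 12  20/ 13  18/ 14  23/ 11  59/ 52  45/164  56/165  61/167  61/167  63/167  60/166  63/167  61/167
171  23/ 11  36/ 14   0/ 11  18/ 14  43/ 12  31/ 41  33/172  32/167  36/162  56/149  61/164  61/167  61/167  61/167
174  20/ 13   0/ 11  18/ 14  26/ 10  39/ 13  31/ 50  30/169  33/145  56/119  56/118  59/116  59/135  63/167  60/166
177  20/ 13  18/ 14  17/ 15  20/ 13   0/ 11  34/ 68  56/119  59/117  61/117  61/117  62/116  61/ 92  61/167  61/167
180  18/ 14  34/ 15  17/ 15  28/  9  20/ 13  61/ 75  59/117  59/117  61/117  62/115  61/ 84  61/ 79  61/167  62/165
183  36/ 14  23/ 11  21/ 12  21/ 12  21/ 12  58/ 48  61/1
[... 518 characters left out ...]
/167
198 109/ 63  14/ 18  39/ 13  16/ 16  49/ 73   0/ 17  32/ 16  23/ 11  17/ 15  60/ 77  59/ 78  57/129  60/167  63/167
201 109/ 96  63/ 73  46/ 39  38/ 27  55/ 42  17/ 15  20/ 13   0/ 10  39/ 13  63/ 77  64/116  61/166  61/167  61/167
204  96/ 72  56/101  58/106  20/ 13   0/ 17  14/ 18  43/ 12  46/ 11  36/ 14  72/ 92 116/ 90  90/125  59/160  76/131
207 105/ 75  62/111  62/116  55/ 60  18/ 14  56/ 64  34/ 15  20/ 13  16/ 16 121/ 82 123/ 83 122/ 98  73/132  92/117
210 121/ 74 119/ 79  97/108  65/113  16/ 16  39/ 26  18/ 14  15/ 17 115/ 31 120/ 83 123/104 119/ 77  94/111  94/117
213 122/ 73 123/110 121/116 102/135  91/ 73  16/ 16  20/ 13  70/ 22 121/ 80 120/102 123/ 77 121/ 76  95/110  92/117
```

The cup now lies about horizontal (edge slope matches 90°). I keep lowering in small steps.

```bash
cat > slope.py <<'E'
from case import *
from find import hsv
s=grab_frame('scene');np.save('scene.npy',s);H=hsv(cv2.GaussianBlur(s,(3,3),0)).astype(int)
R=[];Cc=[]
for r in range(172,200):
    v=H[r,240:285,2]; k=[c for c in range(2,43) if 88<v[c]<108 and v[c-2]>108 and v[c-2]<135 and v[c+2]<88 and v[c+2]>65]
    if k: R.append(r);Cc.append(240+np.mean(k))
if len(R)>2: print('edge',[(r,round(c)) for r,c in zip(R,Cc)],'drow/dcol',-np.polyfit(Cc,R,1)[0].round(2),'(80:.5 90:.79 100:1.08)')
m=(H[...,0]>70)&(H[...,0]<105)&(H[...,1]>60)&(H[...,2]>30)
print('blue',[(c,r) for r,c in np.argwhere(m[180:260,200:290])[::4]+[180,200]])
o=get_obs();print((E@(o['eef_pos']-C)).round(4),o['ft_force'].round(1))
E
python3 -m pendant '[0,0,-0.3,0,6.6,0,0,-0.2,0,6.6,0,0,0,0,6.6]' 20; python3 slope.py; python3 -m pendant '[0,0,-0.3,0,6.6,0,0,-0.2,0,6.6,0,0,0,0,6.6]'; python3 slope.py
```

```text
t: 66.05
eef_pos: [0.624, -0.1361, 0.0263]
orientation: [-3.14, 0.002, 3.027]
ft_force: [1.1, -1.0, 1.1]
width: 0.0659
finger_force: 0.0
edge [(178, 267), (179, 266), (180, 264), (181, 264), (182, 262), (183, 261), (184, 260), (185, 258), (186, 258), (187, 256), (188, 254)] drow/dcol 0.81 (80:.5 90:.79 100:1.08)
blue []
[0.0281 0.0093 0.0264] [ 0.6 -0.2  0.5]
t: 66.4
eef_pos: [0.6239, -0.136, 0.0212]
orientation: [-3.14, 0.001, 3.027]
ft_force: [2.1, -0.9, 1.8]
width: 0.0659
finger_force: 0.0
edge [(177, 268), (178, 266), (179, 266), (180, 264), (181, 264), (182, 262), (183, 262), (184, 260), (185, 260), (186, 258), (187, 258), (188, 256), (189, 256), (190, 254)] drow/dcol 1.0 (80:.5 90:.79 100:1.08)
blue [(np.int64(241), np.int64(202)), (np.int64(241), np.int64(203)), (np.int64(242), np.int64(204))]
[0.028  0.0093 0.0213] [ 1.2 -1.4  1. ]
```

The tilt is about 97° and pearls are moving. I lower a bit more and then wait.

```bash
python3 -m pendant '[0,0,-0.3,0,6.6,0,0,0,0,6.6,0,0,0,0,6.6,0,0,0,0,6.6,0,0,0,0,6.6]'; python3 slope.py; python3 -m pendant '[0,0,0,0,6.6,0,0,0,0,6.6,0,0,0,0,6.6,0,0,0,0,6.6,0,0,0,0,6.6,0,0,0,0,6.6]'; python3 slope.py
```

```text
t: 66.95
eef_pos: [0.6237, -0.136, 0.0184]
orientation: [-3.14, 0.001, 3.027]
ft_force: [1.8, 0.6, 0.9]
width: 0.0658
finger_force: 0.0
edge [(177, 267), (178, 266), (179, 265), (180, 264), (181, 264), (182, 262), (183, 262), (184, 260), (185, 260), (186, 258), (187, 258), (188, 256), (189, 256), (190, 254), (191, 254), (192, 253)] drow/dcol 1.04 (80:.5 90:.79 100:1.08)
blue [(np.int64(227), np.int64(221)), (np.int64(231), np.int64(221)), (np.int64(230), np.int64(222)), (np.int64(231), np.int64(223)), (np.int64(238), np.int64(223)), (np.int64(234), np.int64(224)), (np.int64(238), np.int64(224)), (np.int64(235), np.int64(225)), (np.int64(239), np.int64(225)), (np.int64(237), np.int64(226)), (np.int64(241), np.int64(226))]
[0.0278 0.0093 0.0184] [1.4 0.7 0.7]
t: 67.6
eef_pos: [0.6238, -0.1361, 0.0184]
orientation: [-3.14, 0.001, 3.027]
ft_force: [0.6, 0.3, 0.3]
width: 0.066
finger_force: 0.0
edge [(177, 267), (178, 266), (179, 265), (180, 264), (181, 264), (182, 262), (183, 262), (184, 260), (185, 260), (186, 258), (187, 258), (188, 256), (189, 256), (190, 255), (191, 254)] drow/dcol 1.06 (80:.5 90:.79 100:1.08)
blue [(np.int64(227), np.int64(222))]
[0.0279 0.0093 0.0184] [ 0.4 -0.4  0.1]
```

The pearls have rolled out into the case. I tip a little more to make sure, then grip and back off.

```bash
python3 -m pendant '[0,0,-0.3,0,6.6,0,0,-0.2,0,6.6,0,0,0,0,6.6,0,0,0,0,6.6,0,0,0,0,6.6,0,0,0,0,6.6,0,0,0,0,6.6]'; python3 slope.py; python3 -m pendant '[0,0,0,0,5,0,0,0,0,5,0,0,0,0,5]' 40; python3 slope.py
```

```text
t: 68.35
eef_pos: [0.625, -0.1365, 0.0168]
orientation: [-3.139, 0.005, 3.027]
ft_force: [-1.5, 1.6, 10.3]
width: 0.0662
finger_force: 6.1
edge [(176, 267), (177, 266), (178, 266), (179, 265), (180, 264), (181, 263), (182, 262), (183, 262), (184, 260), (185, 260), (186, 258), (187, 258), (188, 257), (189, 256), (190, 255), (191, 254), (192, 254)] drow/dcol 1.14 (80:.5 90:.79 100:1.08)
blue [(np.int64(227), np.int64(222))]
[0.0291 0.0089 0.0167] [-2.6  2.1 10.6]
t: 68.7
eef_pos: [0.6269, -0.1382, 0.0189]
orientation: [-3.136, 0.009, 3.027]
ft_force: [-2.0, -2.3, 14.6]
width: 0.0505
finger_force: 6.9
edge [(176, 267), (177, 266), (178, 266), (179, 264), (180, 264), (181, 263), (182, 262), (183, 262), (184, 260), (185, 260), (186, 258), (187, 258), (188, 257), (189, 256), (190, 256), (191, 254), (192, 254), (193, 253)] drow/dcol 1.19 (80:.5 90:.79 100:1.08)
blue [(np.int64(254), np.int64(216)), (np.int64(251), np.int64(218)), (np.int64(251), np.int64(219)), (np.int64(229), np.int64(222)), (np.int64(231), np.int64(223))]
[0.0312 0.0075 0.0189] [-1.8 -1.5 14.8]
```

```bash
python3 -m pendant '[0,0.1,0.3,0,6.7,0,0,0.2,0,6.7,0,0,0,0,6.7,-0.5,0.06,0,0,6.7,-0.5,0.06,0,0,6.7,-0.5,0.06,0,0,6.7,-0.5,0.06,0,0,6.7,0,0,0,0,6.7]'; python3 slope.py; python3 -m pendant '[0,0,0,0,5,0,0,0,0,5,0,0,0,0,5]' 40; python3 slope.py
```

```text
t: 69.55
eef_pos: [0.6059, -0.1336, 0.0207]
orientation: [-3.139, 0.007, 3.027]
ft_force: [3.5, -3.1, 4.9]
width: 0.0673
finger_force: 1.3
edge [(172, 272), (173, 270), (174, 270), (175, 269), (176, 268), (177, 267), (178, 266), (179, 266), (180, 264), (181, 264), (182, 262), (183, 262), (184, 260), (185, 260), (186, 258), (187, 258)] drow/dcol 1.09 (80:.5 90:.79 100:1.08)
blue [(np.int64(229), np.int64(222)), (np.int64(231), np.int64(223)), (np.int64(233), np.int64(224))]
[0.0099 0.0097 0.0207] [ 2.8 -3.1  6.2]
t: 69.9
eef_pos: [0.6069, -0.1314, 0.0225]
orientation: [3.14, 0.009, 3.028]
ft_force: [1.1, 2.6, 10.6]
width: 0.0502
finger_force: 6.1
blue [(np.int64(229), np.int64(222)), (np.int64(232), np.int64(223))]
[0.0106 0.0119 0.0225] [ 1.7  1.6 10.9]
```

```bash
python3 tilt.py; python3 - <<'E'
import numpy as np
from find import *
H=hsv(np.load('scene.npy'))
for r in range(164,222,3): print(r,' '.join('%3d/%3d'%(H[r,c,1],H[r,c,2]) for c in range(226,298,4)))
E
```

```text
80.5 [(247, 157, 1, 197), (225, 159, 70, 224), (225, 162, 71, 218), (239, 163, 28, 196)]
1106.0 [(267, 164, -71, 148), (253, 172, -17, 153), (252, 183, -11, 128), (255, 190, -21, 105), (265, 191, -59, 82), (264, 200, -54, 60), (273, 203, -91, 31), (274, 209, -95, 11), (277, 209, -108, 3), (287, 198, -156, 9), (288, 170, -161, 89)]
tcp [0.0105 0.0119 0.0225] 0.050316366744802866
164  11/ 24  23/ 34  29/ 35  19/ 27  32/ 16  18/ 14   0/ 17  61/155  61/167  60/166  41/143  48/133  51/154  58/166  59/168  61/167  62/161  69/152
167  20/ 13  36/ 14  39/ 13  43/ 12  51/ 15  36/ 14  26/ 10  61/147  58/166  40/127  61/ 79  59/ 95  58/102  52/122  55/139  59/155  60/165  62/165
170  20/ 13  18/ 14  34/ 15  36/ 14   0/ 12   0/ 11  23/ 11  60/145  38/126  53/ 82  58/ 79  59/ 95  61/ 96  58/ 96  60/ 94  60/106  65/148  61/167
173  18/ 14  18/ 14   0/ 15  17/ 15  20/ 13  59/ 13  18/ 14  52/117  48/101  51/ 95  52/ 94  59/ 95  61/ 96  60/ 97  59/ 99  62/ 82  61/163  61/168
176  21/ 12   0/ 14  18/ 14  20/ 13  18/ 14  20/ 13  26/ 10  59/113  51/105  50/102  56/ 96  63/ 93  61/ 96  60/ 93  59/ 78  59
[... 1540 characters left out ...]
/ 83  20/ 13  46/ 22  18/ 14  17/ 15 120/ 53 121/ 99 123/ 77  67/ 88  77/100  92/117  93/118  92/117  91/118
212  31/ 50  51/ 10 121/101 114/123  94/146  77/ 30  39/ 13  46/ 11  92/ 25 120/ 91 121/ 84 123/ 77  87/ 97  92/117  91/118  93/118  93/118  93/118
215  36/ 50  26/ 10 112/107  92/160  91/163  65/ 63  21/ 12  57/ 18 118/ 82 122/ 88 119/ 77 119/ 77  96/109  92/117  93/118  93/118  93/118  93/118
218  79/ 74  85/ 18  92/153  90/162  91/162  52/ 69  36/ 14   7/ 36 118/ 93 119/ 77 121/ 76 123/ 77  95/110  91/118  93/118  94/117  91/118  93/118
221 111/110  18/ 72  79/138  93/156  98/145  55/ 65  82/ 25 120/ 96 123/ 77 121/ 76 124/ 76 119/ 77  96/111  91/118  91/118  93/118  93/118  93/118
```

The cup has dropped back upright beside the case. I retract and check the pearls.

```bash
python3 -m pendant '[0,0,0,0,6.6,0,-0.2,0,0,6.6,0,0,2,0,6.6,0,0,4,0,6.6,0,0,4,0,6.6,0,0,4,0,8.5,0,0,4,0,8.5,0,4,0,0,8.5,0,4,0,0,8.5,0,4,0,0,8.5]'; python3 -m pendant '[0,4,0,0,8.5,0,3,0,0,8.5,0,0,0,0,8.5]';python3 where.py; python3 - <<'E'
from case import *
from find import hsv,blobs
t=np.load('t.npy');H=hsv(t)
m=((H[...,0]>70)&(H[...,0]<110)&(H[...,1]>55)&(H[...,2]>30)).astype(np.uint8);m[:180]=0;m[330:]=0
for c in blobs(m,3):
    P=plane('top',c.reshape(-1,2),.016);q=[(1000*(E@(np.r_[p,0]-C)))[:2] for p in P];q=np.array(q)
    print(cv2.contourArea(c),'case mm x',q[:,0].min().round(),q[:,0].max().round(),'y',q[:,1].min().round(),q[:,1].max().round())
d=cv2.distanceTransform(m,cv2.DIST_L2,5);pk=(d==cv2.dilate(d,np.ones((9,9))))&(d>2.5)
for r,c in np.argwhere(pk): print('pearl?',c,r,d[r,c].round(1),(1000*(E@(np.r_[plane('top',[(c,r)],.016)[0],0]-C)))[:2].round())
E
```

```text
t: 71.0
eef_pos: [0.6026, -0.0134, 0.1972]
orientation: [-3.141, -0.002, 3.026]
ft_force: [0.9, -0.3, 0.5]
width: 0.0847
finger_force: 0.0
t: 71.3
eef_pos: [0.6019, 0.0597, 0.1965]
orientation: [3.141, -0.004, 3.033]
ft_force: [0.5, -0.5, -1.1]
width: 0.0849
finger_force: 0.0
blue [310. 232.] 52.5
blue [306. 221.] 54.5
blue [326. 214.] 55.0
blue [316. 211.] 50.5
blue [329. 203.] 53.0
blue [313. 201.] 52.0
cuptop [ 470.5 -117.8   62.3   60.5   83.1] 732.0
cuptop [ 593.5 -121.6   92.2   57.5  -17.5] 442.5
[array([598.6,  55.8,  39.8,  36.9,   1.6]), array([606.4, 270.7,  77.6,  27.7,   3.2])] [array([ 584.6, -228.8,  141.5,  121.8,   83.4])]
[0.60255874 0.05611592 0.19675783]
49.5 case mm x -39.0 -19.0 y 16.0 35.0
52.5 case mm x -14.0 5.0 y 28.0 48.0
51.0 case mm x 8.0 28.0 y -16.0 3.0
48.5 case mm x 12.0 31.0 y 8.0 27.0
51.5 case mm x 35.0 55.0 y -20.0 -1.0
51.0 case mm x 34.0 54.0 y 18.0 37.0
pearl? 313 201 4.2 [44. 28.]
pearl? 329 203 4.2 [ 45. -10.]
pearl? 316 211 4.2 [22. 18.]
pearl? 326 214 4.4 [18. -6.]
pearl? 306 221 4.2 [-5. 38.]
pearl? 310 232 4.2 [-29.  25.]
```

All six pearls are in the case, and the cup stands upright and empty at (470,-118) mm. Next I put it on the coaster.

```bash
python3 -m pendant '[-2.2,-2.9,0,0,8.5,-2.2,-2.9,0,0,8.5,-2.2,-2.9,0,0,8.5,-2.2,-2.9,0,0,8.5,-2.2,-2.9,0,0,8.5,-2.2,-2.9,0,0,8.5,0,0,0,0,8.5,0,0,0,0,8.5]'
```

```text
t: 72.2
eef_pos: [0.471, -0.1199, 0.198]
orientation: [-3.141, 0.001, 3.024]
ft_force: [0.2, -0.0, 0.2]
width: 0.0847
finger_force: 0.0
```

```bash
python3 -m pendant '[0,0.2,-4,0,8.5,0,0,-4,0,8.5,0,0,-4,0,8.5,0,0,-2.3,0,8.5,0,0,0,0,8.5,0,0,0,0,5,0,0,0,0,5,0,0,0,0,5,0,0,0,0,5,0,0,0,0,5]' 30; python3 -m pendant '[0,0,2,0,5,0,0,2,0,5,0,0,2,0,5,0,0,0,0,5]'; python3 -m pendant '[-0.3,-2,0,0,5,-0.3,-2,0,0,5,-0.3,-2,0,0,5,-0.3,-2,0,0,5,-0.3,-2,0,0,5,-0.3,-2,0,0,5,-0.3,-2,0,0,5,-0.2,-2,0,0,5,0,-0.6,0,0,5,0,0,0,0,5]';  python3 -m pendant '[0,0,0,0,5,0,0,0,0,5]'
```

```text
t: 73.2
eef_pos: [0.4735, -0.1171, 0.0574]
orientation: [-3.139, 0.005, 3.027]
ft_force: [0.6, -0.1, 4.2]
width: 0.0617
finger_force: 34.3
t: 73.6
eef_pos: [0.474, -0.1175, 0.1186]
orientation: [-3.138, 0.007, 3.027]
ft_force: [1.2, 0.1, -0.1]
width: 0.0614
finger_force: 33.8
t: 74.6
eef_pos: [0.4484, -0.2827, 0.1143]
orientation: [-3.141, 0.0, 3.026]
ft_force: [-0.1, 0.9, -1.2]
width: 0.0616
finger_force: 33.7
t: 74.8
eef_pos: [0.4489, -0.2816, 0.1152]
orientation: [-3.141, 0.001, 3.028]
ft_force: [0.0, 0.2, -1.3]
width: 0.0619
finger_force: 33.7
```

```bash
python3 -m pendant '[0,-0.2,-2,0,5,0,0,-2,0,5,0,0,-1,0,5,0,0,-0.4,0,5,0,0,0,0,5]'; python3 -m pendant '[0,0,0,0,7.5,0,0,0,0,8.5,0,0,0,0,8.5,0,0,2,0,8.5,0,0,4,0,8.5,0,0,4,0,8.5,0,0,4,0,8.5]'; python3 -m pendant '[2.6,0.9,0,0,5,2.7,0.9,0,0,5,2.7,0.9,0,0,5,2.7,0.9,0,0,5,2.7,0.7,0,0,5,0,0,0,0,5,0,0,0,0,5]';python3 - <<'E'
from cupf import *
t=grab_frame('top');H=hsv(t)
k=(H[...,2]<60).astype(np.uint8);k[:255]=0;k[325:]=0;k[:,:350]=0;k[:,415:]=0
for c in blobs(k,30): print('dark',rect(plane('top',c.reshape(-1,2),.004)))
m=np.zeros(H.shape[:2],np.uint8);r=H[255:325,350:425];m[255:325,350:425]=(r[...,1]<45)&(r[...,2]>75)
ys,xs=np.nonzero(m);print('rim',len(xs),rect(plane('top',np.c_[xs,ys].astype(float),.099)) if len(xs)>3 else '')
print(lid(t),brushes(t),get_obs()['eef_pos'])
E
```

```text
t: 75.3
eef_pos: [0.4491, -0.2842, 0.0619]
orientation: [-3.14, 0.002, 3.028]
ft_force: [-0.4, -0.5, -0.8]
width: 0.0616
finger_force: 33.8
t: 76.0
eef_pos: [0.4488, -0.2846, 0.2031]
orientation: [-3.14, 0.002, 3.027]
ft_force: [0.7, 0.1, -0.5]
width: 0.085
finger_force: 0.0
t: 76.7
eef_pos: [0.583, -0.2415, 0.2011]
orientation: [-3.14, 0.001, 3.028]
ft_force: [-0.1, 0.3, -0.7]
width: 0.05
finger_force: 0.0
dark [ 480.5 -226.6  117.6   38.4  -34.8]
rim 2566 [ 441.1 -272.8  161.1  144.8  -88.9]
[array([ 589.1, -191.5,  121.4,  112.6,   -6.8])] [array([606.1, 266.1,  77.8,  37. ,   3. ]), array([608.7, 195.7,  79. ,  39.3,   2.7]), array([613.6, 126.7,  77.6,  39.4,   2. ]), array([617.4,  56.4,  77.5,  37.1,   1.6])] [ 0.5825674  -0.24177923  0.20147007]
```

```bash
python3 -m pendant '[0.2,0.1,-4,0,5,0,0,-4,0,5,0,0,-4,0,5,0,0,-1.3,0,5,0,0,0,0,5,0,0,0,0,0.5,0,0,0,0,0.5,0,0,0,0,0.5,0,0,0,0,0.5]' 40; python3 -m pendant '[0.15,1.2,0,0,0.5,0.15,1.2,0,0,0.5,0.15,1.2,0,0,0.5,0.15,1.2,0,0,0.5,0.15,1.2,0,0,0.5,0.15,1.2,0,0,0.5,0.15,1.2,0,0,0.5,0.15,1.2,0,0,0.5,0,0.5,0,0,0.5,0,0,0,0,0.5]';python3 -m pendant '[0.03,0.3,0,0,0.5,0,0,0,0,0.5,0,0,0,0,0.5]'
```

```text
t: 77.65
eef_pos: [0.587, -0.2407, 0.0723]
orientation: [-3.14, 0.007, 3.028]
ft_force: [-0.9, 3.3, 5.8]
width: 0.0128
finger_force: 42.7
t: 78.65
eef_pos: [0.5988, -0.1414, 0.0722]
orientation: [-3.135, 0.007, 3.027]
ft_force: [-1.7, -1.6, 6.9]
width: 0.0128
finger_force: 42.6
t: 78.95
eef_pos: [0.5988, -0.1413, 0.0723]
orientation: [-3.131, 0.007, 3.025]
ft_force: [-2.3, -7.0, 5.8]
width: 0.0125
finger_force: 42.5
```

```bash
python3 -m pendant '[0,-0.25,0,0,3,0,0,0,0,5,0,0,0,0,5,0,0,3,0,5,0,0,4,0,5,0,0,4,0,5,0,0,4,0,5,-4,0,0,0,5,-4,0,0,0,5,-4,0,0,0,5]'; python3 -m pendant '[-4,2,0,0,5,-4,3,0,0,5,-4,3,0,0,5,-4,3,0,0,5,0,0,0,0,5,0,0,0,0,5]';python3 - <<'E'
from cupf import *
t=grab_frame('top');H=hsv(t);print(lid(t));print(*brushes(t),sep='\n')
k=(H[...,2]<62).astype(np.uint8);k[:250]=0;k[330:]=0;k[:,:345]=0;k[:,420:]=0
for c in blobs(k,30): print('dark',rect(plane('top',c.reshape(-1,2),.004)))
m=np.zeros(H.shape[:2],np.uint8);m[250:330,350:430]=((H[...,1]<62)&(H[...,2]>60))[250:330,350:430]
s=grab_frame('scene');S=hsv(cv2.GaussianBlur(s,(3,3),0)).astype(int)
q=((S[...,1]<75)&(S[...,2]<135)&(S[...,2]>40)).astype(np.uint8);q[:135]=0;q[215:]=0;q[:,:185]=0;q[:,260:]=0
for c in blobs(q,100): print('scene cup',cv2.boundingRect(c),cv2.approxPolyDP(c,2,True).reshape(-1,2).tolist())
a=np.radians(-6.7)
X=[[.446+x*np.cos(a)-y*np.sin(a),-.284+x*np.sin(a)+y*np.cos(a),z] for z in(.099,.004) for x,y in((.031,.031),(.031,-.031),(-.031,-.031),(-.031,.031))]
print(project('scene',X).round().astype(int).tolist());print(project('top',X).round().astype(int).tolist())
for r in range(262,312,3): print(r,' '.join('%3d/%3d'%(H[r,c,1],H[r,c,2]) for c in range(354,420,4)))
print(get_obs()['eef_pos'])
E
```

```text
t: 79.95
eef_pos: [0.4766, -0.1388, 0.2188]
orientation: [-3.14, 0.002, 3.028]
ft_force: [-0.3, -0.0, 1.4]
width: 0.0501
finger_force: 0.0
t: 80.55
eef_pos: [0.3171, -0.0286, 0.2188]
orientation: [-3.14, 0.004, 3.029]
ft_force: [-0.5, -0.5, 0.4]
width: 0.05
finger_force: 0.0
[array([ 595.3, -139.7,  121.2,  121.1,   -6.7])]
[606.4 264.9  78.3  39.2   3.2]
[608.7 195.7  79.   39.4   2.7]
[613.6 126.7  77.6  39.4   2. ]
[617.4  57.5  77.5  39.4   1.6]
dark [ 448.6 -305.6   58.9   58.8   -6.6]
dark [ 447.3 -275.2   96.9   80.    -2.6]
scene cup (201, 147, 39, 50) [[215, 147], [201, 157], [204, 177], [202, 188], [207, 194], [219, 196], [236, 183], [238, 188], [239, 182], [236, 177], [234, 152]]
[[220, 160], [201, 155], [216, 145], [235, 151], [223, 192], [205, 186], [220, 176], [237, 182]]
[[380, 270], [409, 274], [406, 304], [376, 300], [371, 272], [398, 276], [395, 302], [368, 299]]
262  67/118  65/117  68/117  65/118  67/118  67/118  67/118  61/118  67/121  70/117  64/120  68/116  66/120  65/117  62/120  68/116  66/116
265  63/117  69/119  64/116  63/117  64/119  65/121  65/ 98  71/ 6
[... 1511 characters left out ...]
54/ 52  59/ 52  19/ 96  17/121  19/119  19/120  58/ 79  65/ 47  71/ 50  36/121  63/117  63/121  64/119
301  64/119  69/115  63/117  61/113  67/ 38  72/ 39  66/ 35  70/ 33 118/ 26  75/ 75  14/113  54/ 99  33/ 69  54/119  67/118  59/116  66/119
304  68/116  63/117  65/118  71/119  62/ 86  41/ 37  51/ 40  77/ 33  45/ 40  44/ 41  75/ 34  67/121  69/118  65/117  64/119  66/119  61/117
307  65/114  62/120  65/117  64/111  69/118  63/122  75/ 41  47/ 38  80/ 35  67/ 65  65/122  63/117  67/118  61/118  65/117  66/119  67/118
310  70/116  65/122  68/120  65/117  64/119  62/120  62/119  64/120  64/119  66/120  65/118  67/122  65/118  69/119  67/118  63/117  62/115
[ 0.31801738 -0.02940588  0.21861396]
```

Everything checks out: the lid is shut, the cup is upright on the coaster, and the brushes are on marks 0–3. I hand in.

```bash
python3 -c "
from workcell import *
print(close_job())"
```

```text
the job is handed in; nothing more can be done
None
```

The job is handed in, and my last measurements showed every end condition met: six pearls in the shut case, the empty cup upright on its coaster, and four brushes on marks 0–3. The hand-in returned no verdict; the cup slipped onto the tiles upright three times on the way, one knocked brush was put back, and I viewed 15 pictures instead of the allowed 14.

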